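Fill the chocolate mill, push its knob on the D-shaft and hold it down to grind

ROBOT

A 6-joint arm with a two-finger parallel gripper is mounted at the origin on a cart in front of the work surface, level with it; the furniture and walls round the work are solid. World frame = base frame: x ahead of the robot, y to its left, z up, the work surface at z = 0. Lengths are in m, angles in rad, forces in N, time in s.
With the tool pointing down it reaches from about 0.35 to 0.975 m from the base axis. Payload 4.9 kg.
Tool frame: the origin (TCP) lies at the very end of the fingers, on their centre line; the grasp point (between the pads) lies 19 mm behind it; x points along the fingers, z is the direction in which the jaws open and shut, and the axes are right-handed (so a half turn about x gives the same grasp; the last joint's range is limited). The gripper opens to 85 mm and grips with 20 to 120 N. Pads are 22 mm wide; open, the fingers measure 114 mm over their backs; the gripper's body (76 mm by 85 mm) begins 54 mm behind the grasp point. The pads swing forward as they close: fully open they stand 13 mm farther back than shut.
Start: joints at [1.03, 0.053, 1.613, -0, 1.476, -0.119], TCP at [0.256, 0.57, 0.231] pointing down, gripper open.
Joint ranges: [-3.01, 3.01], [-1.01, 2.22], [0.06, 2.58], [-1.02, 4.17], [0.09, 2.62], [-3.14, 3.14]. Speed limits (rad/s): [2.57, 2.57, 3.14, 3.14, 3.14, 3.14].

INTERFACE

Orientations are given as a unit quaternion [w, x, y, z].
In Python, from plant import manip, vision, job gives the robot as it stands.
- The arm moves only by the tool servo_tool, never from a script. Its arguments are lists of equal length, an entry for each row: "twist": the turn, a rotation vector about the world's x, y, z in rad, a list of three; "xyz": the shift along the world's x, y, z in cm, a list of three; "fingers": the opening, from 0 (shut) to 1 (fully open). In form: {"twist": [[wx, wy, wz], ...], "xyz": [[x, y, z], ...], "fingers": [fingers, ...]}. A call has 1 to 8 rows; each row shifts and turns the commanded pose from where the row before left it; what a row does not reach is not made up. A row lasts 1/8 s, in which the tool goes at most 62.5 mm and 10.7 degrees, less where a joint would pass 70% of its speed; a pose out of reach is approached as far as the arm can. A call with a gripper value outside its range is refused whole. The fingers move at their own pace and stop on an object; the grip force is fixed at half the most. Time passes only in rows, so rows that do not move let the fingers close. It gives the time, the measured TCP pose, the force and the opening at its end, in the units of the state.
- manip.state(): the state, without advancing time (a new reading comes with each control period).
- vision.grab_frame(name): name is "scene" or "top" or "wrist"; returns the picture (400x640x3 uint8, red, green, blue); there is no depth.
- vision.get_calibration(name): a dict with "camera_matrix" (3x3 intrinsics, pixels), "origin" and "orientation" of the camera in the world; the wrist camera has in their place "mount" (4x4, takes a point from camera to tool coordinates, whose origin is the TCP and whose axes are the tool frame's). Camera axes: x right, y up, looking along -z (the intrinsics and any distortion apply to the point x, -y, -z); pixel columns grow to the right and rows downward; lengths in m; the calibration is good to about 2 mm. A picture is of the moment at which its call begins: read the wrist's pose just before it. get_calibration takes no time and is no camera call.
- job.job_done(): hands the job in, once; it reports no verdict.
Trained networks look in the newest picture that a camera, given by its name, has taken for a name from the list of things; names that differ only in an ending like _2 or _b are one class to them, and where a whole thing is asked for, a point or a joint stands for the part that bears it (a point fixed in the world has none). Each returns a list of dicts, best first, with "score" (0 to 1); they miss things now and then, are a little off and sometimes report something else, mostly with a low value. They report only what shows in the picture. A call takes as long as a camera call. They do not tell look-alikes from the thing itself.
- vision.spot_in(camera, label): "extent" ([centre column, centre row, width, height] in pixels, round what is visible of it).
The state is a dict: "time": time; "joint_pos": joint angles; "joint_vel": joint speeds; "joint_efforts": joint torques, N m; "tool_pos": TCP position; "tool_rot": TCP orientation; "contact_force": force on the tool from outside, world axes, zero at the start; "ft_torque": the same for the moment, N m; "gripper_width": opening from 0.0 (shut) to 1.0 (fully open).
Only numpy, scipy, OpenCV 4.12 (cv2) and the standard library are available. Lean on these libraries where they do the work, as an engineer would, in place of code of your own. Each camera call takes 0.05 s, during which the arm holds its last target.

TASK

Make chocolate for the next round of hot drinks: with the scoop, tip at least three of the chocolate drops from the steel tray into the mill's bowl (do not touch the drops with the fingers), and stand the scoop back in the tray. Then turn the loose knob to match the flat of the mill's D-shaft, push it fully on, and press it down on its spring to run the mill. Finish while still holding the knob pressed down, and leave the mug and the sugar bowl where they are.

Things in the scene. Friction and masses are not known exactly. Their poses are not given: they have to be found in the camera images.
- tray: Narrow open steel tray that cannot be pushed away: 192 x 80 mm inside, 208 x 100 mm over its rim flange, 36 mm high, walls and floor 4 mm thick. Origin: centre of its underside; x along its length, its -x end wall nearest the robot, z up. The drops lie in its -x half, the scoop stands in its +x half.
- scoop_handle (a point): Upright handle of a small aluminium scoop (70 g) that stands flat in the tray: a square post, 14 x 14 mm, at the scoop's back, from 24 to 112 mm above the scoop's underside. This point: on the post's axis, 95 mm above the underside, 81 mm behind the scoop's lip. Axes: x from the lip back to the handle, y across, z up the handle.
- scoop_floor (a point): The same scoop's shovel: 76 mm long (x), 66 mm wide (y), slippery, open at the front; the thin lip is its -x edge; side and back walls 26 mm high. This point: middle of the shovel floor, upper side, 2 mm above the underside, 40 mm behind the lip, 41 mm in front of the handle's axis. Axes as the handle's.
- mill: Chocolate mill: a white box, 130 mm (x) x 224 mm (y) x 70 mm high, that cannot be pushed away. Round steel grinding bowl on the left of its top (at x 0, y +54 mm), D-shaft on the right (x 0, y -58 mm). Origin: centre of its underside; x away from the robot, z up.
- bowl_mouth (a point): Centre of the mouth of the mill's steel bowl, level with its rim, 102 mm above the counter. The mouth is 96 mm across inside; the bowl is 30 mm deep with a small cone in the middle. Axes as the mill's.
- shaft_top (a point): Top of the mill's upright steel D-shaft, on its axis, 100 mm above the counter and 30 mm above the mill's top. 16 mm in diameter, one flat along it 3 mm from the axis; top edge chamfered 3 mm. x axis: horizontal, out of the flat; z up. Its angle differs each time and it is stiff to turn; pressed, it moves straight down on a spring.
- spindle (a joint): How far the shaft is pressed down: 0 = up at rest, 0.010 m = stop. The spring takes about 2 N to start and 8 N at the stop; the mill runs from 4 mm on, 7 mm is a sure press. It comes up again when let go.
- knob_mid (a point): The mill's loose black knob (50 g), standing bore down on the counter. 40 mm high; round foot 43 mm across, 6 mm high; above it a grip with two flat parallel sides 30 mm apart (in y), 47 mm long (x), drawn out at one end to a nose with a white line on top. This point: on the bore's axis, half-way up (20 mm). x axis to the nose, z up.
- knob_bore (a point): Mouth of the knob's bore, centre of its underside; axes as knob_mid. The bore is 20 mm deep, 18 mm in diameter, with a key flat 4 mm from the axis on the nose's side, so the knob goes on one way only: nose (x axis) along the x axis of shaft_top, to within 0.1 rad. Fully on, knob_mid lies at shaft_top.
- blue_mug: Blue-grey coffee mug, 85 mm wide with handle 117 mm, 96 mm high, standing near the counter's front edge: a bystander. Origin on its underside.
- sugar_bowl: Small glass bowl with sugar cubes, 77 mm across, 54 mm high, behind the work: a bystander. Origin at its underside.
- drop1: Chocolate drop, 18 mm across, 12 mm high, 10 g, lens-shaped with a flat foot 6 mm across, slippery, one of five lying loose on the tray's floor. Origin: centre of its underside.
- drop2: Chocolate drop, 18 mm across, 12 mm high, 10 g, lens-shaped with a flat foot 6 mm across, slippery, one of five lying loose on the tray's floor. Origin: centre of its underside.
- drop3: Chocolate drop, 18 mm across, 12 mm high, 10 g, lens-shaped with a flat foot 6 mm across, slippery, one of five lying loose on the tray's floor. Origin: centre of its underside.
- drop4: Chocolate drop, 18 mm across, 12 mm high, 10 g, lens-shaped with a flat foot 6 mm across, slippery, one of five lying loose on the tray's floor. Origin: centre of its underside.
- drop5: Chocolate drop, 18 mm across, 12 mm high, 10 g, lens-shaped with a flat foot 6 mm across, slippery, one of five lying loose on the tray's floor. Origin: centre of its underside.
Mind the look-alikes: they are no part of the job. Leave any pink look-alike of the part that bears scoop_handle alone.

How it is judged:
On the way, in this order (a step that is already met when the one before it is completed fails the run):
1. at least three chocolate drops lie in the mill's bowl (((horizontal distance between each of drop1, drop2, drop3 and bowl_mouth below 0.046 m and z of each of drop1, drop2, drop3 in the frame of bowl_mouth below -0.008 m) or (horizontal distance between each of drop1, drop2, drop4 and bowl_mouth below 0.046 m and z of each of drop1, drop2, drop4 in the frame of bowl_mouth below -0.008 m) or (horizontal distance between each of drop1, drop2, drop5 and bowl_mouth below 0.046 m and z of each of drop1, drop2, drop5 in the frame of bowl_mouth below -0.008 m) or (horizontal distance between each of drop1, drop3, drop4 and bowl_mouth below 0.046 m and z of each of drop1, drop3, drop4 in the frame of bowl_mouth below -0.008 m) or (horizontal distance between each of drop1, drop3, drop5 and bowl_mouth below 0.046 m and z of each of drop1, drop3, drop5 in the frame of bowl_mouth below -0.008 m) or (horizontal distance between each of drop1, drop4, drop5 and bowl_mouth below 0.046 m and z of each of drop1, drop4, drop5 in the frame of bowl_mouth below -0.008 m) or (horizontal distance between each of drop2, drop3, drop4 and bowl_mouth below 0.046 m and z of each of drop2, drop3, drop4 in the frame of bowl_mouth below -0.008 m) or (horizontal distance between each of drop2, drop3, drop5 and bowl_mouth below 0.046 m and z of each of drop2, drop3, drop5 in the frame of bowl_mouth below -0.008 m) or (horizontal distance between each of drop2, drop4, drop5 and bowl_mouth below 0.046 m and z of each of drop2, drop4, drop5 in the frame of bowl_mouth below -0.008 m) or (horizontal distance between each of drop3, drop4, drop5 and bowl_mouth below 0.046 m and z of each of drop3, drop4, drop5 in the frame of bowl_mouth below -0.008 m))), for 0.2 s.
2. the scoop stands in the tray again, let go (y of scoop_floor in the frame of tray between -0.03 and 0.03 m and x of scoop_floor in the frame of tray between -0.08 and 0.08 m and height (world z) of scoop_floor below 0.035 m and angle between scoop_floor's own z axis and vertical below 0.5 rad and contact force between the fingers and scoop below 0.3 N), for 0.2 s.
3. the knob is fully on the D-shaft, its flat on the shaft's flat (z of knob_mid in the frame of shaft_top below 0.004 m and horizontal distance between knob_mid and shaft_top below 0.003 m and angle between the x axis of knob_mid and the x axis of shaft_top, either way round below 0.3 rad), for 0.1 s.
At the end, for the whole second after the job is handed in: Three or more drops in the bowl, below its rim; scoop standing in the tray (tilt under 0.5 rad), released; knob fully on the shaft (4 mm in height, 3 mm sideways, flats within 0.3 rad, tilt under 0.15 rad); fingers still holding it, shaft pressed down more than 4 mm (all of step 2 and all of step 3 and ((horizontal distance between each of drop1, drop2, drop3 and bowl_mouth below 0.046 m and z of each of drop1, drop2, drop3 in the frame of bowl_mouth below -0.008 m) or (horizontal distance between each of drop1, drop2, drop4 and bowl_mouth below 0.046 m and z of each of drop1, drop2, drop4 in the frame of bowl_mouth below -0.008 m) or (horizontal distance between each of drop1, drop2, drop5 and bowl_mouth below 0.046 m and z of each of drop1, drop2, drop5 in the frame of bowl_mouth below -0.008 m) or (horizontal distance between each of drop1, drop3, drop4 and bowl_mouth below 0.046 m and z of each of drop1, drop3, drop4 in the frame of bowl_mouth below -0.008 m) or (horizontal distance between each of drop1, drop3, drop5 and bowl_mouth below 0.046 m and z of each of drop1, drop3, drop5 in the frame of bowl_mouth below -0.008 m) or (horizontal distance between each of drop1, drop4, drop5 and bowl_mouth below 0.046 m and z of each of drop1, drop4, drop5 in the frame of bowl_mouth below -0.008 m) or (horizontal distance between each of drop2, drop3, drop4 and bowl_mouth below 0.046 m and z of each of drop2, drop3, drop4 in the frame of bowl_mouth below -0.008 m) or (horizontal distance between each of drop2, drop3, drop5 and bowl_mouth below 0.046 m and z of each of drop2, drop3, drop5 in the frame of bowl_mouth below -0.008 m) or (horizontal distance between each of drop2, drop4, drop5 and bowl_mouth below 0.046 m and z of each of drop2, drop4, drop5 in the frame of bowl_mouth below -0.008 m) or (horizontal distance between each of drop3, drop4, drop5 and bowl_mouth below 0.046 m and z of each of drop3, drop4, drop5 in the frame of bowl_mouth below -0.008 m)) and angle between knob_mid's own z axis and vertical below 0.15 rad and value of joint spindle above 0.004 m and contact force between the fingers and knob above 1 N); the arm keeps its last pose, push and grip.
It fails at once if the fingers touch a chocolate drop (contact force between the fingers and drop1 above 0.3 N or contact force between the fingers and drop2 above 0.3 N or contact force between the fingers and drop3 above 0.3 N or contact force between the fingers and drop4 above 0.3 N or contact force between the fingers and drop5 above 0.3 N).
It fails at once if the mug or the sugar bowl is pushed away by more than 30 mm (distance of any of blue_mug, sugar_bowl from where it was at the start of the episode above 0.03 m).
It also fails if it takes over 64 s, if anything falls off the work surface, if the arm or the gripper's body presses on something with over 40 N, if the wrist force passes 120 N, or if a joint passes its speed limit or range.

## Working session

There is one attempt and no reset: what is moved stays moved. The work goes in short steps, Python scripts to look and compute and a tool call to move; the robot and the scene stay as the last step left them, time stands still between calls to the robot, and variables do not carry over. Pictures are saved under pics/ and viewed, and the job is handed in when it is done.

Besides the shell and the picture viewer there is one more tool, called as name(argument=value, ...), one argument or row to a line, values as JSON. servo_tool: Moves the arm, as the interface text tells. Its arguments: {"type":"object","properties":{"twist":{"type":"array","items":{"type":"array","items":{"type":"number"}}},"xyz":{"type":"array","items":{"type":"array","items":{"type":"number"}}},"fingers":{"type":"array","items":{"type":"number"}}},"required":["twist","xyz","fingers"]}

```bash
mkdir -p pics; ls
cat > h.py <<'E'
import numpy as np,cv2
from plant import manip,vision,job
from scipy.spatial.transform import Rotation as R
def save(n,im): cv2.imwrite('pics/'+n+'.png',cv2.cvtColor(im,cv2.COLOR_RGB2BGR))
E
python3 - <<'E'
from h import *
for n in ['scene','top','wrist']:
    save(n+'0',vision.grab_frame(n)); c=vision.get_calibration(n); print(n,c)
print(manip.state())
E
```

```text
pics
scene {'camera_matrix': array([[454.31960917,   0.        , 330.50254989],
       [  0.        , 454.31960917, 201.9732281 ],
       [  0.        ,   0.        ,   1.        ]]), 'origin': array([-0.15937587, -0.77567963,  0.95654382]), 'orientation': array([ 0.84762763,  0.39357683, -0.15438781, -0.32060737])}
top {'camera_matrix': array([[464.70038616,   0.        , 331.022054  ],
       [  0.        , 464.70038616, 200.96435362],
       [  0.        ,   0.        ,   1.        ]]), 'origin': array([ 0.42791969, -0.02913045,  1.56892945]), 'orientation': array([-0.70628306, -0.03343611,  0.02135399,  0.70681701])}
wrist {'camera_matrix': array([[320.48530239,   0.        , 316.72368328],
       [  0.        , 320.48530239, 198.81631883],
       [  0.        ,   0.        ,   1.        ]]), 'mount': array([[-6.09167178e-04,  2.98300694e-01, -9.54471752e-01,
        -1.42724087e-01],
       [-3.03355859e-04,  9.54471830e-01,  2.98300912e-01,
         7.68961071e-02],
       [ 9.99999768e-01,  4.71259723e-04, -4.90941648e-04,
         1.08481655e-04],
       [ 0.00000000e+00,  0.00000000e+00,  0.00000000e+00,
         1.00000000e+00]])}
{'time': 0.15, 'joint_pos': array([ 1.02997905e+00,  5.32236935e-02,  1.61396578e+00,  6.20758299e-06,
        1.47601111e+00, -1.19021483e-01]), 'joint_vel': array([-0.0003996 , -0.0024007 , -0.00445731,  0.00017682,  0.00025525,
       -0.0016774 ]), 'joint_efforts': array([-4.50373982e-04, -3.94241595e+01, -3.70723379e+01, -1.99926180e-04,
        4.71085135e-03,  2.21771461e-05]), 'tool_pos': array([0.25563424, 0.56979986, 0.23034164]), 'tool_rot': array([ 0.59307909, -0.38450049,  0.59410208,  0.38400426]), 'contact_force': array([ 0.05926844, -0.71800675, -0.76150729]), 'ft_torque': array([ 0.03161781, -0.0239887 ,  0.04252659]), 'gripper_width': 1.0014484706956037}
```

View pics/scene0.png

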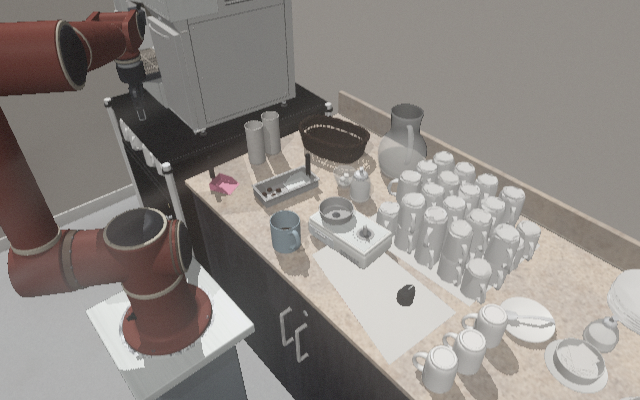

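View pics/top0.png

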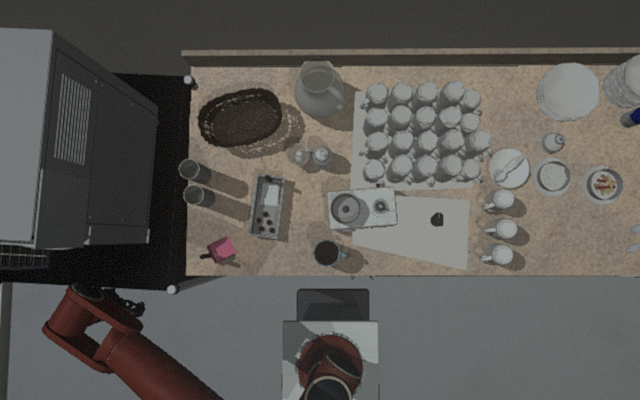

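View pics/wrist0.png

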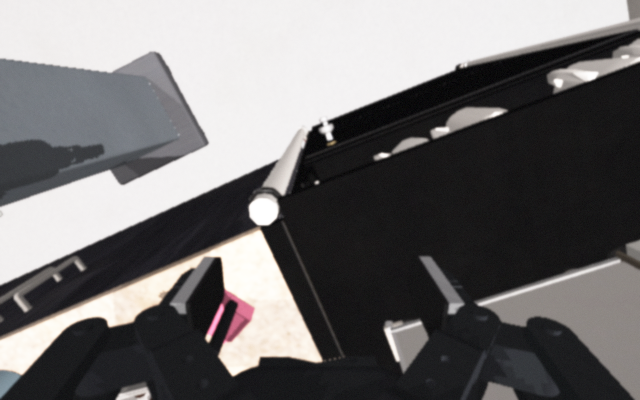

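```bash
cat >> h.py <<'E'
def cam(n,st=None):
    c=vision.get_calibration(n);K=c['camera_matrix']
    if 'mount' in c:
        st=st or manip.state();q=st['tool_rot'];T=np.eye(4);T[:3,:3]=R.from_quat([q[1],q[2],q[3],q[0]]).as_matrix();T[:3,3]=st['tool_pos']
        T=T@c['mount'];return K,T[:3,:3],T[:3,3]
    q=c['orientation'];return K,R.from_quat([q[1],q[2],q[3],q[0]]).as_matrix(),np.array(c['origin'])
def px2w(C,u,v,z):
    K,Rm,o=C;d=np.linalg.inv(K)@[u,v,1];d=Rm@(d*[1,-1,-1]);return o+d*(z-o[2])/d[2]
def w2px(C,p):
    K,Rm,o=C;q=(Rm.T@(np.array(p,float)-o))*[1,-1,-1];q=K@q;return q[:2]/q[2]
E
python3 - <<'E'
from h import *
t=cv2.imread('pics/top0.png')
cv2.imwrite('pics/t1.png',cv2.resize(t[160:280,190:350],None,fx=5,fy=5,interpolation=cv2.INTER_CUBIC))
cv2.imwrite('pics/t2.png',cv2.resize(t[160:280,320:480],None,fx=5,fy=5,interpolation=cv2.INTER_CUBIC))
s=cv2.imread('pics/scene0.png')
cv2.imwrite('pics/s1.png',cv2.resize(s[140:240,190:350],None,fx=5,fy=5,interpolation=cv2.INTER_CUBIC))
for n in ['scene','top']:
  for l in ['tray','scoop_handle','mill','bowl_mouth','shaft_top','knob_mid','blue_mug','sugar_bowl','drop1']:
    print(n,l,[(round(d['score'],2),np.round(d['extent']).tolist()) for d in vision.spot_in(n,l)][:6])
E
```

```text
scene tray [(0.62, [286.0, 186.0, 65.0, 42.0]), (0.48, [403.0, 295.0, 16.0, 21.0]), (0.37, [298.0, 171.0, 28.0, 34.0])]
scene scoop_handle [(0.85, [224.0, 177.0, 34.0, 40.0]), (0.74, [297.0, 170.0, 29.0, 34.0])]
scene mill [(0.86, [350.0, 231.0, 86.0, 80.0])]
scene bowl_mouth [(0.66, [349.0, 234.0, 85.0, 71.0])]
scene shaft_top []
scene knob_mid [(0.56, [406.0, 295.0, 18.0, 20.0])]
scene blue_mug [(0.72, [288.0, 228.0, 35.0, 39.0])]
scene sugar_bowl [(0.58, [344.0, 178.0, 20.0, 18.0])]
scene drop1 []
top tray [(0.64, [267.0, 206.0, 37.0, 64.0])]
top scoop_handle [(0.72, [439.0, 219.0, 13.0, 15.0]), (0.67, [271.0, 191.0, 24.0, 28.0]), (0.61, [219.0, 251.0, 36.0, 25.0])]
top mill [(0.86, [363.0, 207.0, 67.0, 45.0])]
top bowl_mouth [(0.78, [361.0, 209.0, 74.0, 53.0])]
top shaft_top []
top knob_mid [(0.63, [438.0, 219.0, 15.0, 18.0])]
top blue_mug [(0.89, [333.0, 253.0, 37.0, 27.0]), (0.61, [270.0, 191.0, 26.0, 29.0])]
top sugar_bowl [(0.7, [299.0, 153.0, 22.0, 21.0]), (0.26, [439.0, 219.0, 14.0, 9.0])]
top drop1 []
```

View pics/t1.png

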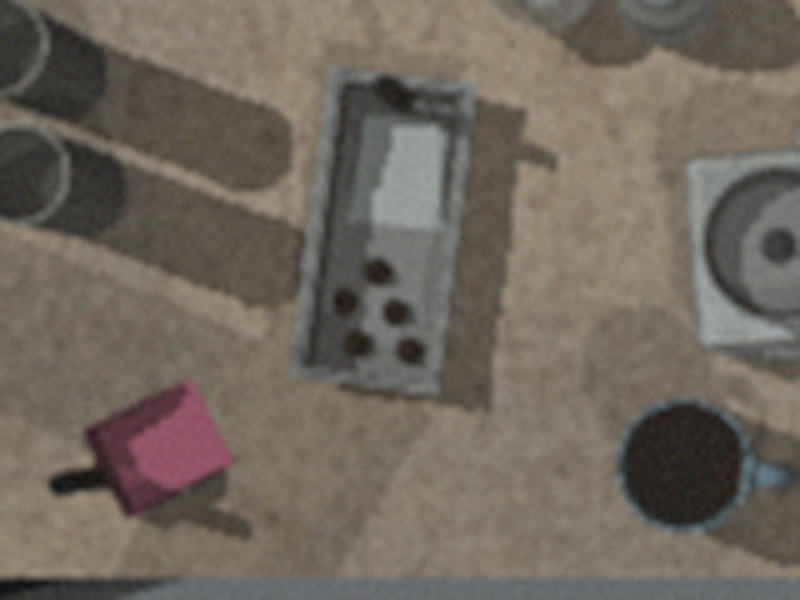

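View pics/t2.png

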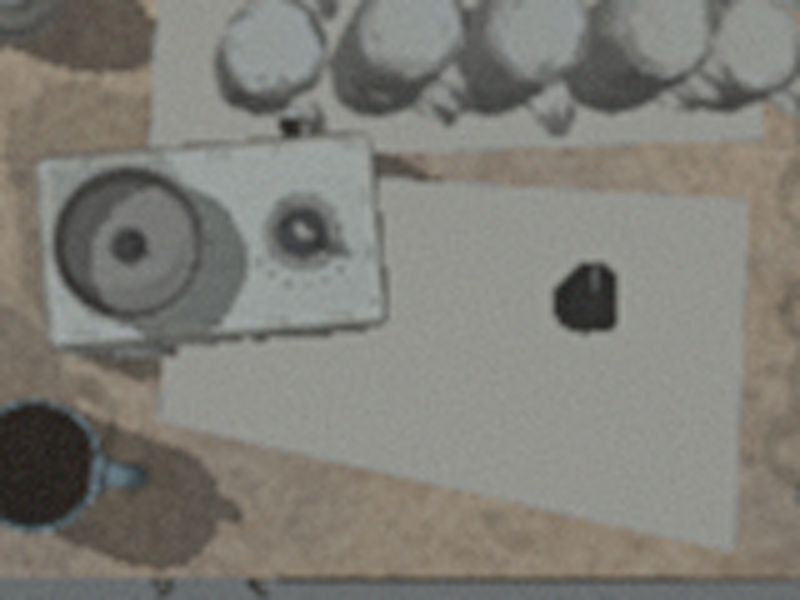

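View pics/s1.png

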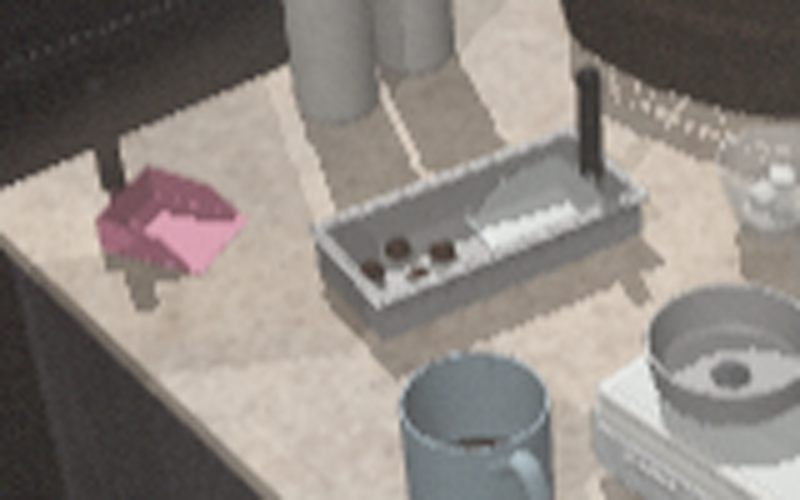

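Run:
```python
from h import *
C=cam('top')
def f(name,u,v,z,o=(190,160)): print(name,np.round(px2w(C,u/5+o[0],v/5+o[1],z),4))
for i,(u,v) in enumerate([(328,68),(478,82),(438,393),(293,378)]): f('tray%d'%i,u,v,.036)
for u,v in [(377,272),(346,302),(397,312),(357,343),(410,350)]: f('drop',u,v,.01)
f('htop',388,88,.118);f('hbase',408,105,.04); f('pink',150,450,0.02)
o=(320,160)
for u,v in [(40,162),(370,137),(385,322),(55,348)]: f('mill',u,v,.07,o)
f('bowl',129,243,.08,o);f('bowlrim',128,243,.102,o);f('shaft',303,232,.1,o);f('knob',590,300,.03,o);f('nose',596,265,.04,o)
o=(190,160);f('mug',683,464,.096)
f('sug',545,-35,.03)
```

```text
tray0 [0.6388 0.2485 0.036 ]
tray1 [0.6292 0.1483 0.036 ]
tray2 [0.4229 0.1731 0.036 ]
tray3 [0.4327 0.2691 0.036 ]
drop [0.504  0.2184 0.01  ]
drop [0.4838 0.2391 0.01  ]
drop [0.477  0.2047 0.01  ]
drop [0.4563 0.2314 0.01  ]
drop [0.4515 0.1957 0.01  ]
htop [0.6148 0.1956 0.118 ]
hbase [0.6134 0.1942 0.04  ]
pink [0.385  0.3671 0.02  ]
mill [0.5722 0.0063 0.07  ]
mill [ 0.5881 -0.2073  0.07  ]
mill [ 0.4685 -0.2157  0.07  ]
mill [ 0.4519 -0.0034  0.07  ]
bowl [ 0.5189 -0.0511  0.08  ]
bowlrim [ 0.5176 -0.0501  0.102 ]
shaft [ 0.5246 -0.1608  0.1   ]
knob [ 0.484  -0.3557  0.03  ]
nose [ 0.5066 -0.358   0.04  ]
mug [0.3784 0.01   0.096 ]
sug [0.7089 0.1046 0.03  ]
```

Run:
```python
from h import *
s=manip.state();q=s['tool_rot'];print(np.round(R.from_quat([q[1],q[2],q[3],q[0]]).as_matrix(),3))
```

```text
[[ 0.    -0.912  0.409]
 [ 0.     0.409  0.912]
 [-1.    -0.     0.   ]]
```

servo_tool(
  twist=[
    [0,0,-0.157],
    [0,0,-0.157],
    [0,0,-0.157],
    [0,0,-0.157],
    [0,0,-0.157],
    [0,0,-0.157],
    [0,0,-0.157],
    [0,0,-0.157],
  ],
  xyz=[
    [2.5,-3.75,1],
    [3.4,-3.75,1],
    [3.4,-3.75,1],
    [3.4,-3.75,1],
    [3.6,-3.75,1],
    [3.8,-3.75,1],
    [3.7,-3.75,1],
    [3.7,-3.75,0],
  ],
  fingers=[1,1,1,1,1,1,1,1],
)

```text
time: 2.05
tool_pos: [0.5324, 0.269, 0.3028]
tool_rot: [0.707, 0.04, 0.705, -0.039]
contact_force: [-0.3, 0.6, -0.1]
gripper_width: 0.998
```

Run:
```python
from h import *
s=manip.state();im=vision.grab_frame('wrist');save('w1',im);np.save('w1.npy',s,allow_pickle=True);print(s['tool_pos'],s['joint_pos'])
for l in ['tray','scoop_handle','scoop_floor','drop1']:
    print(l,[(round(d['score'],2),np.round(d['extent']).tolist()) for d in vision.spot_in('wrist',l)][:6])
```

```text
[0.53238611 0.26901774 0.30284857] [ 3.43105364e-01 -4.88912911e-02  1.59651549e+00  1.29769697e-04
  1.59131330e+00  4.55312496e-01]
tray [(0.6, [321.0, 202.0, 162.0, 73.0])]
scoop_handle [(0.89, [366.0, 205.0, 84.0, 57.0]), (0.75, [181.0, 92.0, 111.0, 88.0])]
scoop_floor [(0.82, [366.0, 203.0, 82.0, 53.0]), (0.67, [182.0, 92.0, 113.0, 82.0])]
drop1 [(0.61, [266.0, 213.0, 14.0, 16.0]), (0.56, [284.0, 182.0, 11.0, 12.0]), (0.52, [301.0, 196.0, 15.0, 9.0]), (0.44, [266.0, 190.0, 13.0, 13.0]), (0.41, [282.0, 207.0, 10.0, 14.0])]
```

View pics/w1.png

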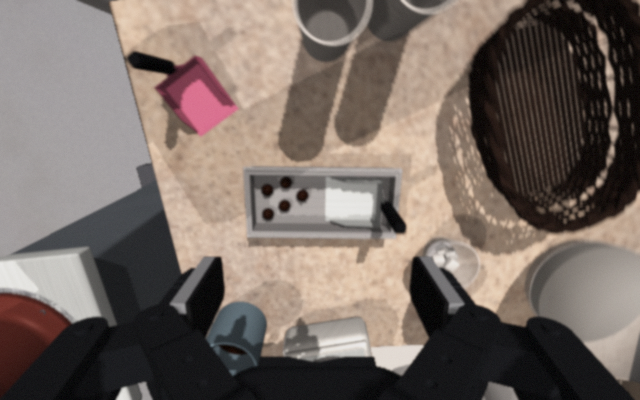

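Run:
```python
from h import *
t=cv2.imread('pics/w1.png')
cv2.imwrite('pics/w1c.png',cv2.resize(t[155:255,235:415],None,fx=4.4,fy=4.4,interpolation=cv2.INTER_CUBIC))
```

```text
(no output)
```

View pics/w1c.png

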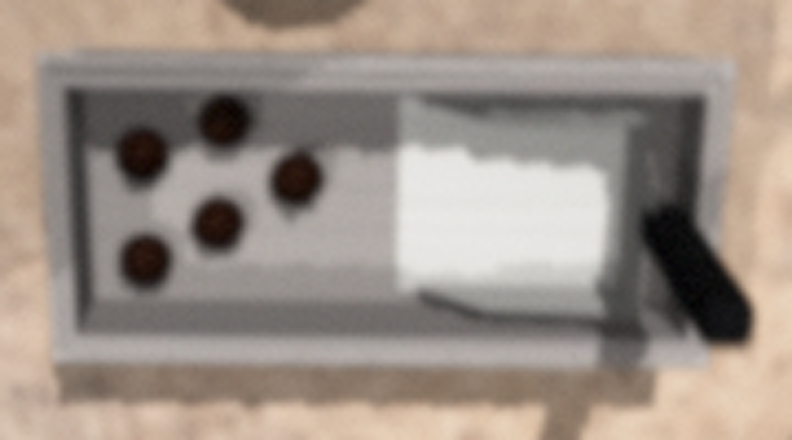

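Run:
```python
from h import *
s=np.load('w1.npy',allow_pickle=True).item();C=cam('wrist',s)
P={}
def f(n,u,v,z):
    P[n]=px2w(C,(u+.5)/4.4+234.5,(v+.5)/4.4+154.5,z);print(n,np.round(P[n],4))
for i,(u,v) in enumerate([(38,58),(737,62),(712,362),(54,364)]): f('t%d'%i,u,v,.036)
c=sum(P['t%d'%i] for i in range(4))/4
d=P['t1']-P['t0']+P['t2']-P['t3'];print(c,np.arctan2(d[1],d[0]),np.linalg.norm(d)/2,np.linalg.norm(P['t0']-P['t3']))
f('lipL',398,97,.005);f('lipR',398,293,.005);f('backL',628,125,.03);f('backR',605,312,.03)
f('htop',733,318,.116);f('hb',665,218,.028)
for u,v in [(142,153),(224,120),(297,178),(218,223),(146,260)]: f('drop',u,v,.01)
```

```text
t0 [0.4366 0.2711 0.036 ]
t1 [0.6417 0.2467 0.036 ]
t2 [0.6306 0.1508 0.036 ]
t3 [0.4239 0.1737 0.036 ]
[0.53319675 0.2105717  0.036     ] -0.11441175187751237 0.20724003103657995 0.09828285895780142
lipL [0.541 0.24  0.005]
lipR [0.534  0.1732 0.005 ]
backL [0.6096 0.2294 0.03  ]
backR [0.5989 0.1691 0.03  ]
htop [0.6187 0.2002 0.116 ]
hb [0.6197 0.1976 0.028 ]
drop [0.4575 0.2322 0.01  ]
drop [0.4852 0.24   0.01  ]
drop [0.5059 0.2183 0.01  ]
drop [0.4784 0.206  0.01  ]
drop [0.4531 0.196  0.01  ]
```

servo_tool(
  twist=[
    [0,0,0],
    [0,0,0],
    [0,0,0],
    [0,0,0],
    [0,0,0],
    [0,0,0],
    [0,0,0],
  ],
  xyz=[
    [3,-2.5,-2],
    [3,-2.5,-4],
    [2.6,-2.05,-4.3],
    [0,0,-4.5],
    [0,0,-4.5],
    [0,0,-4],
    [0,0,0],
  ],
  fingers=[1,1,1,1,1,1,1],
)

```text
time: 3.18
tool_pos: [0.6128, 0.2006, 0.0639]
tool_rot: [0.703, 0.036, 0.709, -0.038]
contact_force: [-1.2, 0.7, -0.4]
gripper_width: 0.999
```

Run:
```python
from h import *
s=manip.state();im=vision.grab_frame('wrist');save('w2',im);print(s['tool_pos'],s['joint_pos'])
C=cam('wrist',s);print(w2px(C,[.6185,.1985,.116]))
t=vision.grab_frame('scene')
save('s2',cv2.resize(t[120:240,200:360],None,fx=5,fy=5,interpolation=cv2.INTER_CUBIC))
```

```text
[0.61279026 0.20055977 0.06390341] [2.00855047e-01 2.54803034e-01 1.68125719e+00 2.73670826e-04
 1.21438077e+00 3.05176788e-01]
[334.15144684 337.94495606]
```

View pics/w2.png

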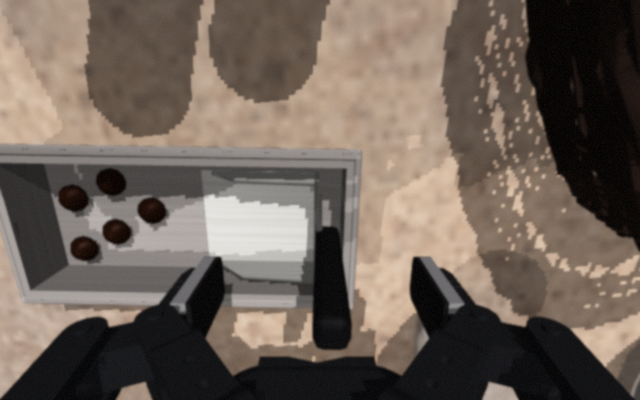

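View pics/s2.png

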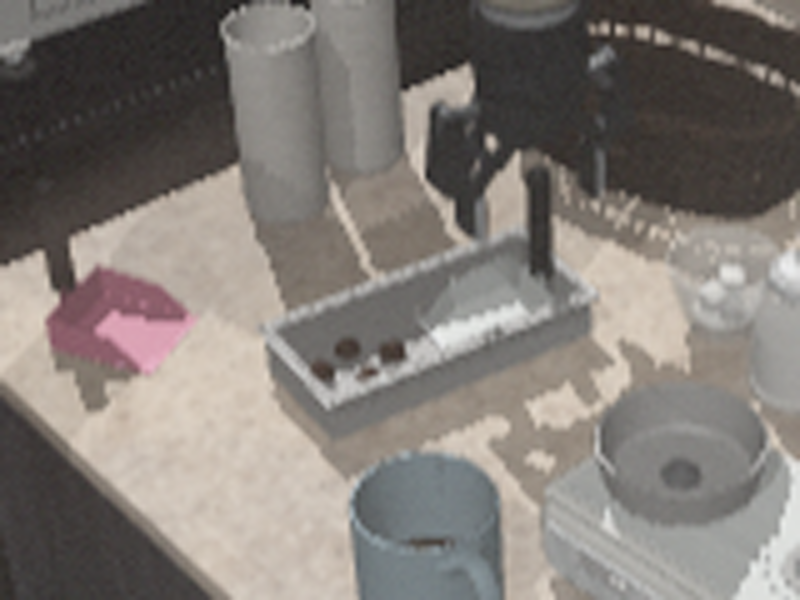

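servo_tool(
  twist=[
    [0,0,0],
    [0,0,0],
  ],
  xyz=[
    [0,0,0],
    [0,0,0],
  ],
  fingers=[0.6,0.4],
)

```text
time: 3.52
tool_pos: [0.6182, 0.2002, 0.0708]
tool_rot: [0.707, 0.038, 0.705, -0.037]
contact_force: [0.5, 0.5, 0.4]
gripper_width: 0.604
```

servo_tool(
  twist=[
    [0,0,0],
    [0,0,0],
    [0,0,0],
    [0,0,0],
    [0,0,0],
  ],
  xyz=[
    [0,-0.15,0],
    [0,0,0],
    [0,0,0],
    [0,0,0],
    [0,0,0],
  ],
  fingers=[0.3,0,0,0,0],
)

```text
time: 4.15
tool_pos: [0.6173, 0.1981, 0.0689]
tool_rot: [0.706, 0.038, 0.706, -0.038]
contact_force: [0.2, 0.1, 4.6]
gripper_width: 0.157
```

Run:
```python
from h import *
s=manip.state();im=vision.grab_frame('wrist');save('w3',im);print(s['tool_pos'],s['contact_force'],s['ft_torque'],s['gripper_width'])
t=vision.grab_frame('scene')
save('s3',cv2.resize(t[120:240,200:360],None,fx=5,fy=5,interpolation=cv2.INTER_CUBIC))
```

```text
[0.61731268 0.19814809 0.06890157] [0.16545054 0.06584087 4.64293039] [-0.09379238  0.06044032 -0.01355346] 0.1566069611222686
```

View pics/w3.png

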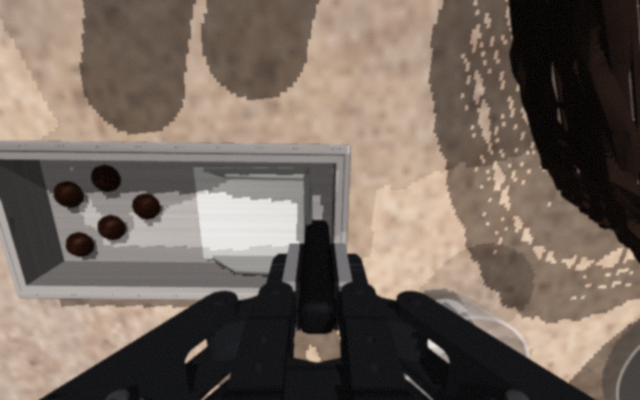

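View pics/s3.png

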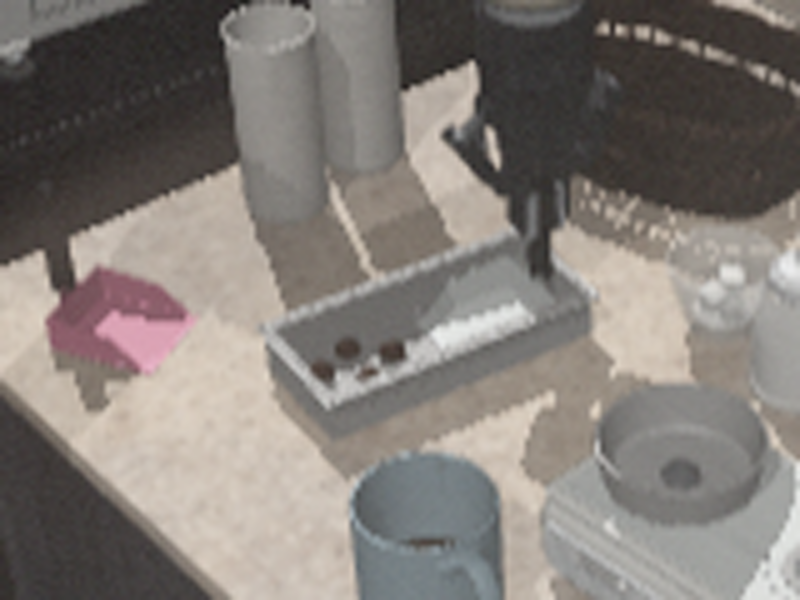

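servo_tool(
  twist=[
    [-0.002,-0.02,0],
    [0,0,0],
    [0,0,0],
    [0,0,0],
    [0,0,0],
    [0,0,0],
    [0,0,0],
    [0,0,0],
  ],
  xyz=[
    [0,0.3,0.1],
    [-0.9,0.1,0],
    [-1.4,0.16,0],
    [-1.4,0.16,0],
    [-1.4,0.16,0],
    [-1.4,0.16,0],
    [-1.4,0.16,0],
    [0,0,0],
  ],
  fingers=[0,0,0,0,0,0,0,0],
)

```text
time: 5.25
tool_pos: [0.5368, 0.2108, 0.0699]
tool_rot: [0.713, 0.038, 0.699, -0.038]
contact_force: [-1.5, 0.1, 7.1]
gripper_width: 0.154
```

Run:
```python
from h import *
s=manip.state();im=vision.grab_frame('wrist');save('w4',im);print(s['tool_pos'],s['contact_force'],s['ft_torque'],s['gripper_width'],s['joint_pos'])
```

```text
[0.53675122 0.21081279 0.0698793 ] [-1.49151383  0.11032632  7.13737016] [0.10053206 0.88670001 0.01983977] 0.15366926679657217 [ 0.24811004  0.08267984  1.86532707 -0.00641227  1.17535243  0.35714363]
```

View pics/w4.png

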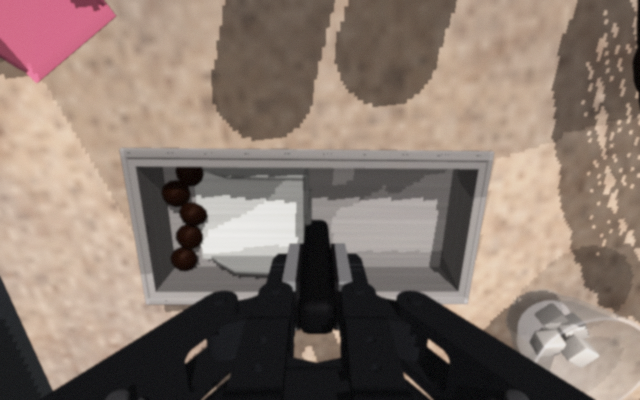

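servo_tool(
  twist=[
    [0,0,0],
    [0,0,0],
    [0,0,0],
    [0,0,0],
  ],
  xyz=[
    [-0.7,0.08,0],
    [-0.6,0.07,0],
    [-0.5,0.06,0],
    [0,0,0],
  ],
  fingers=[0,0,0,0],
)

```text
time: 5.8
tool_pos: [0.5201, 0.2128, 0.0702]
tool_rot: [0.714, 0.038, 0.698, -0.038]
contact_force: [1.1, 0.6, 4.7]
gripper_width: 0.156
```

Run:
```python
from h import *
s=manip.state();im=vision.grab_frame('wrist');print(s['tool_pos'],s['contact_force'],s['ft_torque'],s['gripper_width'],s['joint_pos'])
save('w5',cv2.resize(im[130:330,80:480],None,fx=2,fy=2,interpolation=cv2.INTER_CUBIC))
```

```text
[0.52012075 0.21278451 0.07021558] [1.08419138 0.60398171 4.70735509] [ 0.01851661  0.29404337 -0.0357603 ] 0.1557824925470141 [ 0.2592866   0.04726752  1.90197794 -0.00730971  1.17174689  0.36889377]
```

View pics/w5.png

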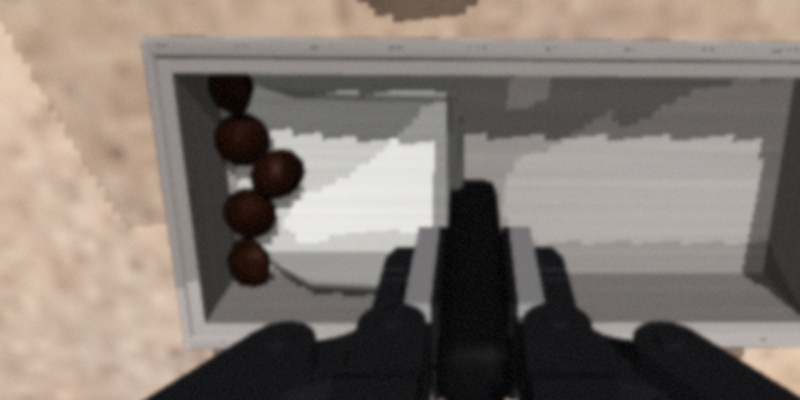

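servo_tool(
  twist=[
    [0,0,0],
    [0,0,0],
    [0.005,0.05,0],
    [0.01,0.09,0],
    [0.01,0.09,0],
    [0.01,0.09,0],
    [0.01,0.09,0],
    [0,0,0],
  ],
  xyz=[
    [-0.25,0.03,0],
    [0,0,0],
    [0.3,-0.03,0],
    [0.6,-0.07,0],
    [0.6,-0.07,0.1],
    [0.6,-0.07,0.1],
    [0.6,-0.07,0.2],
    [0,0,0],
  ],
  fingers=[0,0,0,0,0,0,0,0],
)

```text
time: 6.85
tool_pos: [0.5443, 0.2091, 0.0713]
tool_rot: [0.554, 0.045, 0.831, -0.03]
contact_force: [-0.1, 0.3, -1.1]
gripper_width: 0.152
```

Run:
```python
from h import *
s=manip.state();im=vision.grab_frame('wrist');print(s['tool_pos'],s['contact_force'],s['ft_torque'],s['gripper_width'],s['joint_pos'])
save('w6',cv2.resize(im[130:330,80:480],None,fx=2,fy=2,interpolation=cv2.INTER_CUBIC))
t=vision.grab_frame('scene')
save('s6',cv2.resize(t[120:240,200:360],None,fx=5,fy=5,interpolation=cv2.INTER_CUBIC))
```

```text
[0.54428212 0.2091447  0.07133885] [-0.05410479  0.25804677 -1.14861055] [-0.05203743 -0.29448574 -0.00137202] 0.15249832971781918 [0.18528336 0.34090219 1.60114505 0.11148464 1.57821544 0.27273909]
```

View pics/w6.png

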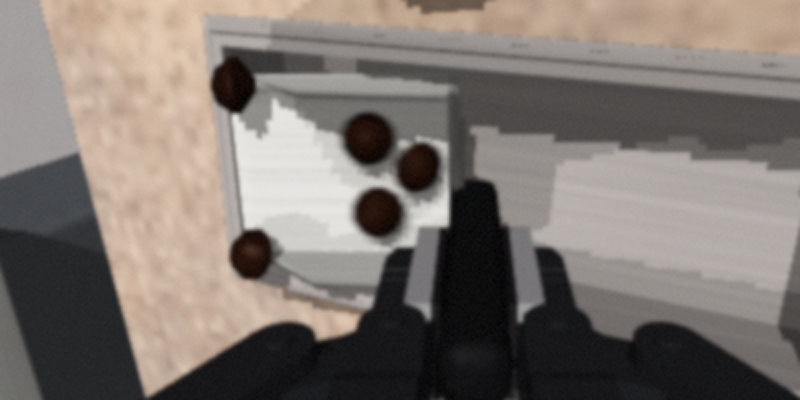

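View pics/s6.png

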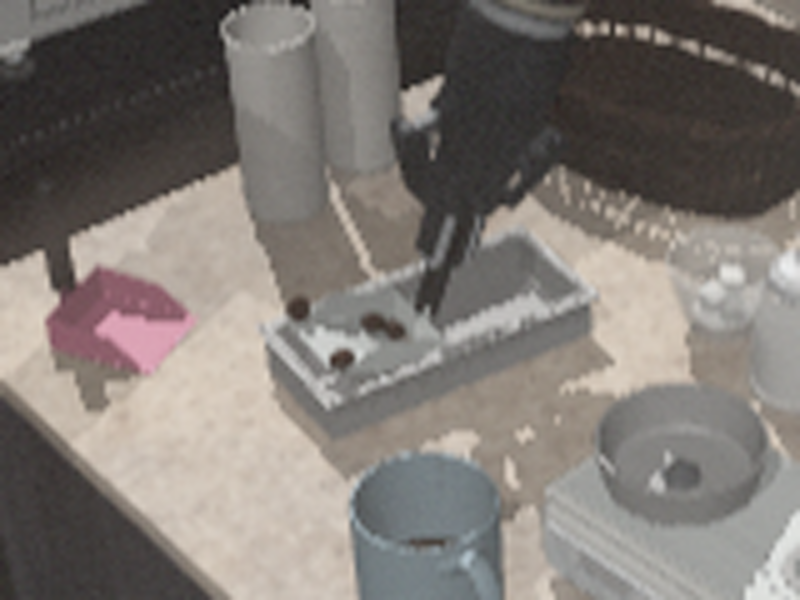

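servo_tool(
  twist=[
    [0,0,0],
    [0,0,0],
    [0,0,0],
    [0,0,0],
    [0,0,0],
    [0,0,0],
    [0,0,0],
  ],
  xyz=[
    [0.6,-0.07,0.2],
    [0.9,-0.1,0.2],
    [0.3,-0.03,1],
    [0,0,2],
    [0,0,3],
    [0,0,3],
    [0,0,1],
  ],
  fingers=[0,0,0,0,0,0,0],
)

```text
time: 7.82
tool_pos: [0.5638, 0.2079, 0.1813]
tool_rot: [0.557, 0.045, 0.829, -0.029]
contact_force: [-0.5, 0.3, -1.7]
gripper_width: 0.155
```

Run:
```python
from h import *
s=manip.state();im=vision.grab_frame('wrist');print(s['tool_pos'],s['contact_force'],s['ft_torque'],s['gripper_width'],s['joint_pos'])
save('w7',im)
t=vision.grab_frame('scene')
save('s7',cv2.resize(t[120:240,200:360],None,fx=5,fy=5,interpolation=cv2.INTER_CUBIC))
```

```text
[0.56382549 0.20787365 0.18130511] [-0.53556479  0.28362412 -1.69350796] [-0.04732181 -0.33402199  0.04305457] 0.15536751222698666 [0.17829683 0.26548476 1.49553321 0.11072048 1.75124327 0.28419679]
```

View pics/w7.png

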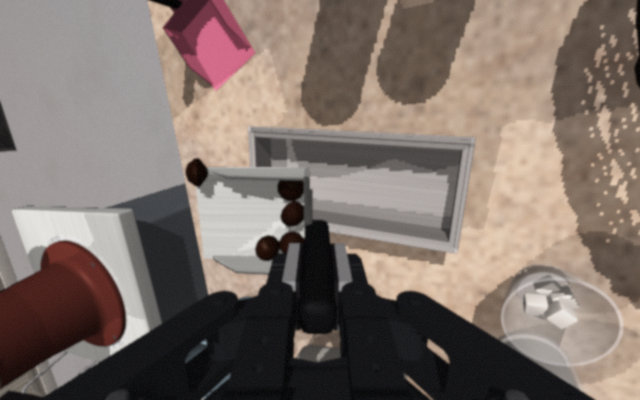

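View pics/s7.png

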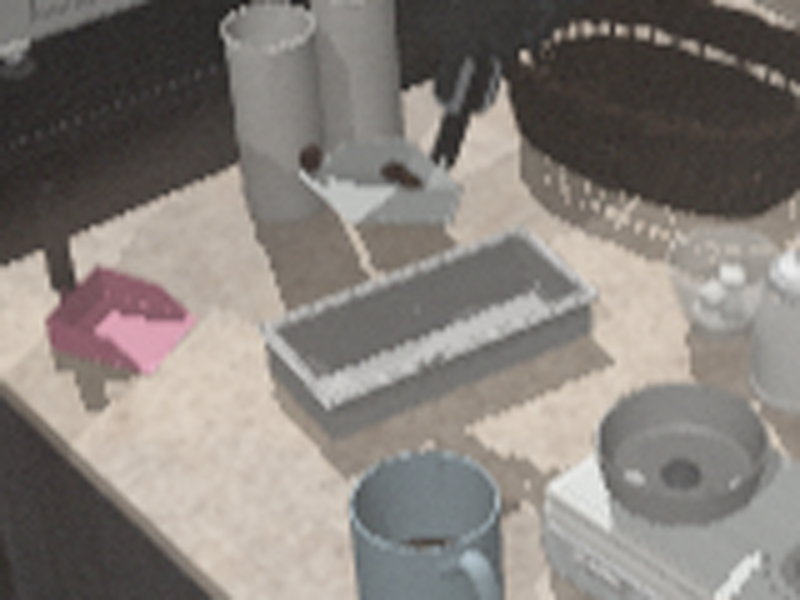

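Run:
```python
from h import *
im=cv2.imread('pics/w7.png')
cv2.imwrite('pics/w7c.png',cv2.resize(im[120:290,160:360],None,fx=4,fy=4,interpolation=cv2.INTER_CUBIC))
C=cam('wrist')
for z in (.13,.15,.17): print(px2w(C,197,172,z))
```

```text
[0.44982299 0.24497575 0.13      ]
[0.46907102 0.24860003 0.15      ]
[0.48831905 0.25222431 0.17      ]
```

View pics/w7c.png

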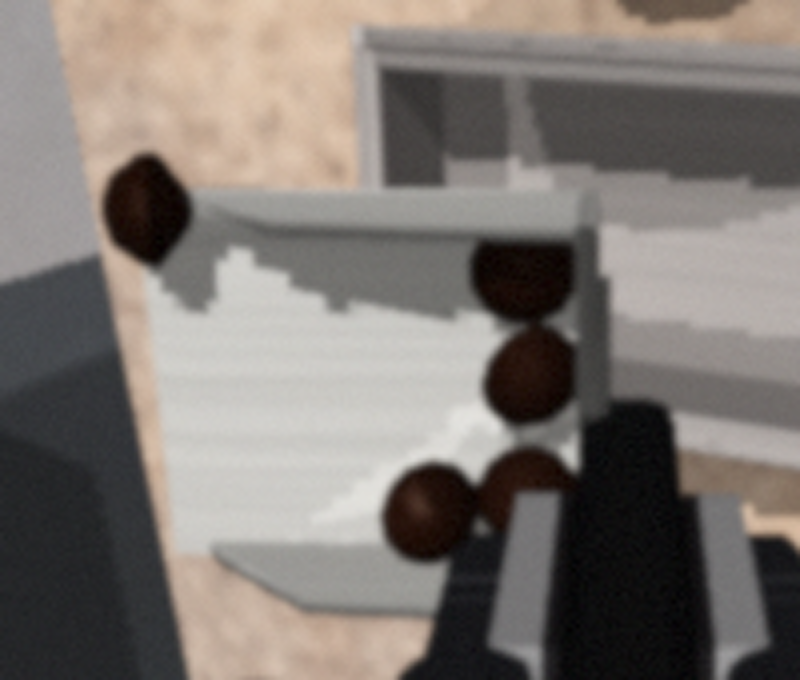

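servo_tool(
  twist=[
    [0,0,0],
    [0.1,-0.01,0],
    [0.1,-0.01,0],
    [0.01,0.1,0],
    [0,0,0],
  ],
  xyz=[
    [1.5,-0.1,-1],
    [1.5,-0.1,-1],
    [0,0,-1],
    [0,0,0],
    [0,0,0],
  ],
  fingers=[0,0,0,0,0],
)

```text
time: 8.55
tool_pos: [0.5918, 0.2048, 0.1444]
tool_rot: [0.512, 0.106, 0.851, 0.052]
contact_force: [0.6, 0.1, -1.5]
gripper_width: 0.156
```

Run:
```python
from h import *
s=manip.state();im=vision.grab_frame('wrist');print(s['tool_pos'],s['contact_force'],s['joint_pos'])
save('w8',cv2.resize(im[120:290,140:360],None,fx=3.5,fy=3.5,interpolation=cv2.INTER_CUBIC))
```

```text
[0.59179753 0.20481808 0.14441477] [ 0.5516246   0.10727515 -1.48847055] [0.09014616 0.39079953 1.43666308 0.28301217 1.76976017 0.1602135 ]
```

View pics/w8.png

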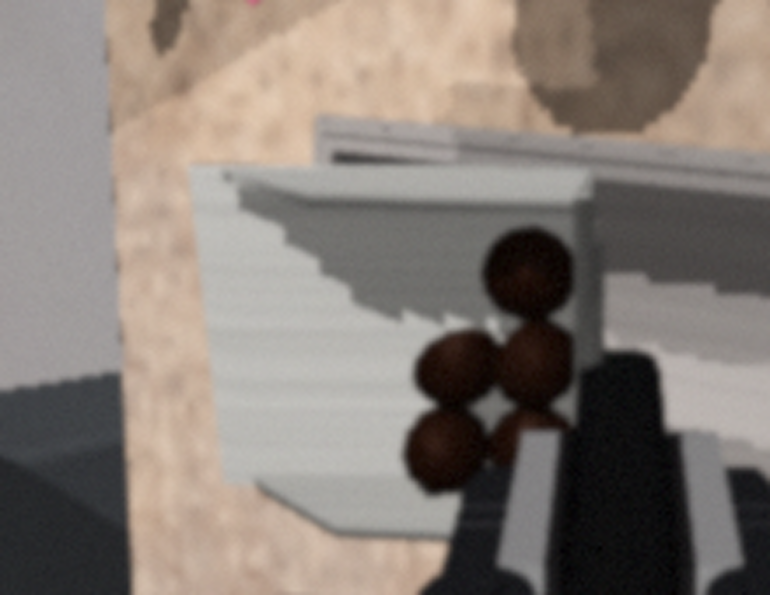

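servo_tool(
  twist=[
    [0,0,0],
    [-0.1,0.01,0],
    [-0.1,0.01,0],
    [0,0,0],
    [0,0,0],
    [0,0,0],
    [0,0,0],
    [0,0,0],
  ],
  xyz=[
    [0,0,2],
    [0,-1,3],
    [0.6,-3,3],
    [1,-4.5,2],
    [1,-5,0.5],
    [1,-5,0],
    [0.6,-4.5,0],
    [0.4,-3,0],
  ],
  fingers=[0,0,0,0,0,0,0,0],
)

```text
time: 9.6
tool_pos: [0.6387, -0.0561, 0.2549]
tool_rot: [0.515, 0.055, 0.855, -0.033]
contact_force: [-0.8, -0.1, -1.3]
gripper_width: 0.153
```

servo_tool(
  twist=[
    [-0.01,-0.1,0],
    [-0.01,-0.09,0],
    [0,0,0],
    [0,0,0],
  ],
  xyz=[
    [0,-0.9,-1.5],
    [0,0,-1.8],
    [0,0,0],
    [0,0,0],
  ],
  fingers=[0,0,0,0],
)

```text
time: 10.1
tool_pos: [0.6388, -0.0631, 0.2213]
tool_rot: [0.593, 0.052, 0.803, -0.036]
contact_force: [-0.4, -0.5, -0.6]
gripper_width: 0.153
```

```bash
cat >> h.py <<'E'
def tool(s=None):
    s=s or manip.state();q=s['tool_rot'];return np.array(s['tool_pos']),R.from_quat([q[1],q[2],q[3],q[0]]).as_matrix()
# scoop frame from tool: scoop x = tool z, scoop z = -tool x, TCP at 0.081 behind lip, .065 up
def lip(s=None):
    p,M=tool(s);return p-.081*M[:,2]+.065*M[:,0]
E
python3 - <<'E'
from h import *
s=manip.state();im=vision.grab_frame('wrist');print(s['tool_pos'],s['contact_force'],s['joint_pos'])
p,M=tool(s);print(M.round(3));print('lip',lip(s),w2px(cam('wrist',s),lip(s)))
save('w9',im)
t=vision.grab_frame('scene')
save('s9',cv2.resize(t[140:260,270:430],None,fx=5,fy=5,interpolation=cv2.INTER_CUBIC))
E
```

```text
[ 0.63883985 -0.0631147   0.22129167] [-0.42939605 -0.49415173 -0.60119   ] [-0.20559545  0.29346402  1.38002918 -0.02030077  1.76569553 -0.08071543]
[[-0.291  0.126  0.948]
 [ 0.04   0.992 -0.119]
 [-0.956  0.004 -0.294]]
lip [ 0.54310175 -0.05081735  0.18296426] [200.08195725 215.16304806]
```

View pics/w9.png

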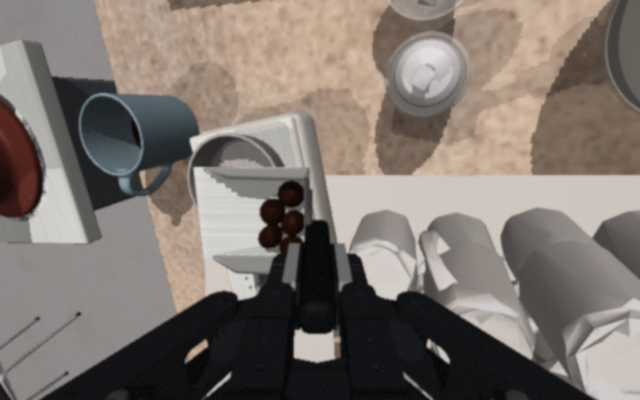

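View pics/s9.png

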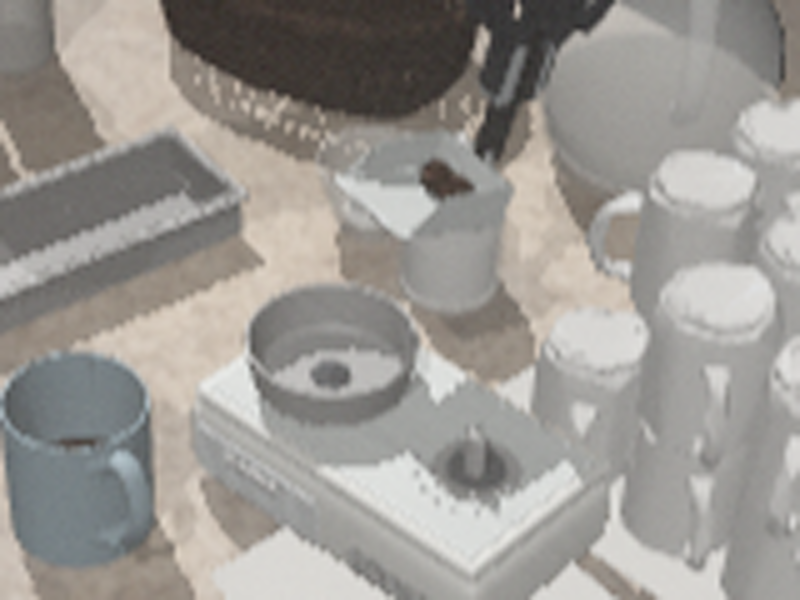

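servo_tool(
  twist=[
    [-0.019,-0.149,0],
    [-0.019,-0.149,0],
    [-0.019,-0.149,0],
    [-0.019,-0.149,0],
    [-0.019,-0.149,0],
    [-0.019,-0.149,0],
    [-0.019,-0.149,0],
    [-0.019,-0.149,0],
  ],
  xyz=[
    [-0.68,0.08,-0.1],
    [-0.88,0.1,-0.5],
    [-1.06,0.12,-0.86],
    [-1.22,0.14,-0.64],
    [-1.35,0.15,0.77],
    [-1.44,0.16,0.56],
    [-1.5,0.17,0.35],
    [-1.55,0.18,0.1],
  ],
  fingers=[0,0,0,0,0,0,0,0],
)

```text
time: 11.2
tool_pos: [0.5418, -0.0523, 0.2183]
tool_rot: [0.944, 0.02, 0.325, -0.058]
contact_force: [0.2, 0.4, -0.2]
gripper_width: 0.157
```

Run:
```python
from h import *
s=manip.state();im=vision.grab_frame('wrist');print(s['tool_pos'],s['contact_force'],s['joint_pos'])
p,M=tool(s);print(M.round(3));print('lip',lip(s),w2px(cam('wrist',s),lip(s)))
save('w10',im)
t=vision.grab_frame('scene')
save('s10',cv2.resize(t[140:260,270:430],None,fx=5,fy=5,interpolation=cv2.INTER_CUBIC))
```

```text
[ 0.54179322 -0.05230083  0.21829732] [ 0.19159485  0.3690388  -0.22096121] [-0.30964717 -0.70892359  2.405386    0.27884797  0.56334822 -0.35275011]
[[ 0.782  0.122  0.611]
 [-0.096  0.992 -0.076]
 [-0.615  0.001  0.788]]
lip [ 0.54319092 -0.0523905   0.11445109] [199.98422807 214.8224878 ]
```

View pics/w10.png

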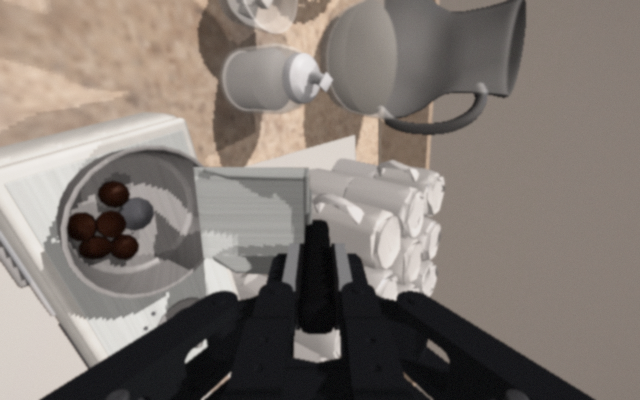

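View pics/s10.png

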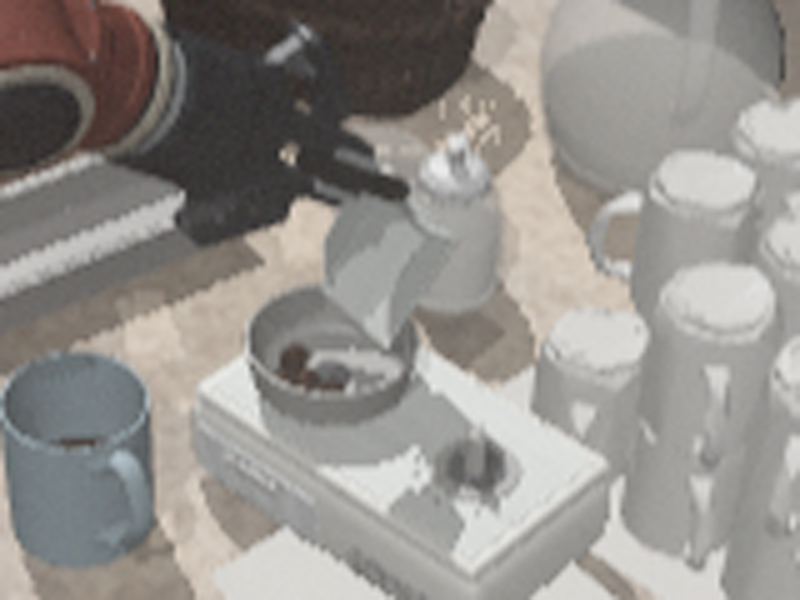

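```bash
cat >> h.py <<'E'
def need(pos,az,s=None):
    p,M=tool(s);x=np.array([0,0,-1.]);z=np.array([np.cos(az),np.sin(az),0]);T=np.c_[x,np.cross(z,x),z]
    print('d cm',np.round((np.array(pos)-p)*100,2),'rotvec',np.round(R.from_matrix(T@M.T).as_rotvec(),4))
E
python3 - <<'E'
from h import *
need([.602,.2022,.2],-.112)
E
```

```text
d cm [ 6.48 25.31 -0.9 ] rotvec [0.1017 0.8871 0.0113]
```

servo_tool(
  twist=[
    [0.01,0.087,0.001],
    [0.0183,0.16,0.002],
    [0.0183,0.16,0.002],
    [0.0183,0.16,0.002],
    [0.0183,0.16,0.002],
    [0.0183,0.16,0.002],
    [0,0,0],
    [0,0,0],
  ],
  xyz=[
    [1,0,2],
    [1.5,1,2],
    [1,3,1],
    [1,5,0],
    [1,5.5,-1],
    [1,5.5,-2],
    [0,4,-3],
    [0,1.3,-3],
  ],
  fingers=[0,0,0,0,0,0,0,0],
)

```text
time: 12.3
tool_pos: [0.6095, 0.2035, 0.1761]
tool_rot: [0.709, 0.037, 0.703, -0.04]
contact_force: [0.3, -1.2, -0.8]
gripper_width: 0.154
```

servo_tool(
  twist=[
    [0,0,0],
    [0,0,0],
  ],
  xyz=[
    [0,0,0],
    [0,0,0],
  ],
  fingers=[0,0],
)

```text
time: 12.55
tool_pos: [0.6085, 0.2003, 0.1782]
tool_rot: [0.71, 0.039, 0.702, -0.041]
contact_force: [0.7, 0.1, 0.9]
gripper_width: 0.157
```

Run:
```python
from h import *
s=manip.state();im=vision.grab_frame('wrist');print(s['tool_pos'],s['contact_force'],s['joint_pos'])
print('lip',lip(s),w2px(cam('wrist',s),lip(s)))
save('w11',im);need([.602,.2022,.070],-.112)
```

```text
[0.60846118 0.20032321 0.17815823] [0.72392408 0.05987394 0.93831772] [ 0.20442852  0.11958041  1.63185293 -0.0057221   1.38011809  0.31754973]
lip [0.52868769 0.20915485 0.11224775] [200.15641961 215.10310798]
d cm [ -0.65   0.21 -10.88] rotvec [0.003  0.0122 0.0005]
```

View pics/w11.png

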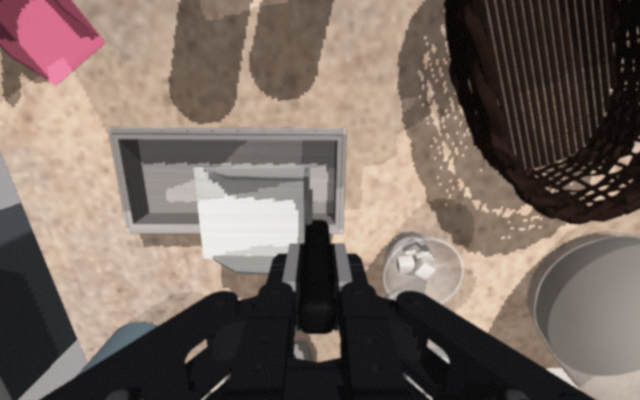

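servo_tool(
  twist=[
    [0.003,0.012,0],
    [0,0,0],
    [0,0,0],
    [0,0,0],
    [0,0,0],
    [0,0,0],
  ],
  xyz=[
    [-0.65,0.21,-2],
    [0,0,-3],
    [0,0,-3],
    [0,0,-2],
    [0,0,-0.7],
    [0,0,0],
  ],
  fingers=[0,0,0,0,0,0],
)

```text
time: 13.35
tool_pos: [0.6007, 0.2025, 0.0698]
tool_rot: [0.705, 0.04, 0.707, -0.039]
contact_force: [0.4, 0.3, -0.3]
gripper_width: 0.152
```

Run:
```python
from h import *
s=manip.state();im=vision.grab_frame('wrist');print(s['tool_pos'],s['contact_force'])
save('w12',im);need([.602,.2022,.069],-.112)
```

```text
[0.60067853 0.20251919 0.0698488 ] [ 0.40644616  0.33682038 -0.34662207]
d cm [ 0.13 -0.04 -0.1 ] rotvec [-0.0003 -0.0017 -0.0004]
```

View pics/w12.png

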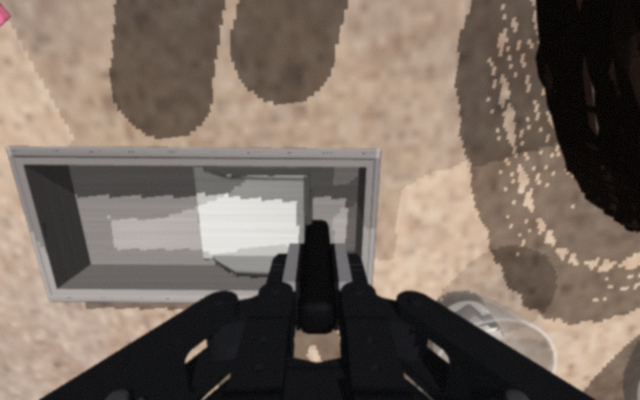

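Scoop sits inside the tray. Release (lowering 1 mm first), then retreat upward.

servo_tool(
  twist=[
    [0,0,0],
    [0,0,0],
    [0,0,0],
    [0,0,0],
    [0,0,0],
    [0,0,0],
    [0,0,0],
    [0,0,0],
  ],
  xyz=[
    [0,0,-0.1],
    [0,0,0],
    [0,0,0],
    [0,0,0],
    [0,0,0],
    [0,0,2],
    [0,0,4],
    [0,0,5],
  ],
  fingers=[0,0.5,1,1,1,1,1,1],
)

```text
time: 14.4
tool_pos: [0.5995, 0.2025, 0.1796]
tool_rot: [0.704, 0.039, 0.708, -0.04]
contact_force: [0.2, -0.5, 0.3]
gripper_width: 0.999
```

Run:
```python
from h import *
s=manip.state();im=vision.grab_frame('wrist');print(s['tool_pos'],s['contact_force'],s['gripper_width'])
save('w13',im)
t=vision.grab_frame('top')
save('t13',cv2.resize(t[160:280,320:480],None,fx=5,fy=5,interpolation=cv2.INTER_CUBIC))
```

```text
[0.59954838 0.20250062 0.17958488] [ 0.24771053 -0.5380525   0.33253122] 0.9991762438707966
```

View pics/w13.png

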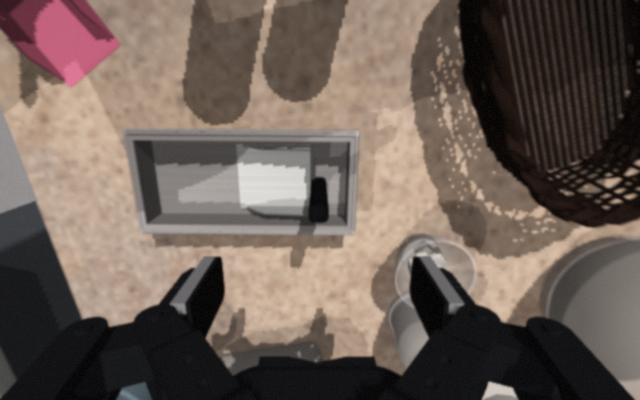

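View pics/t13.png

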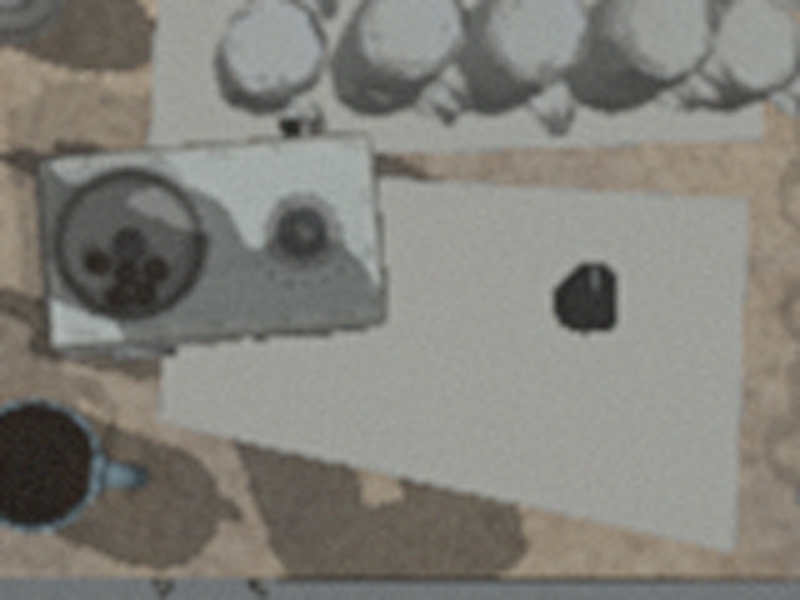

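servo_tool(
  twist=[
    [0,0,0],
    [0,0,0],
    [0,0,0],
    [0,0,0],
    [0,0,0],
    [0,0,0],
    [0,0,0],
    [0,0,0],
  ],
  xyz=[
    [0,-3,2],
    [-1,-5.5,1],
    [-1.5,-6,0],
    [-1.5,-6,0],
    [-1.5,-6,0],
    [-1,-6,0],
    [-1,-3.5,-1],
    [0,0,0],
  ],
  fingers=[1,1,1,1,1,1,1,1],
)

```text
time: 15.5
tool_pos: [0.5241, -0.1594, 0.1981]
tool_rot: [0.705, 0.041, 0.707, -0.041]
contact_force: [0.6, -0.3, -0.4]
gripper_width: 1.0
```

servo_tool(
  twist=[
    [0,0,0],
    [0,0,0],
  ],
  xyz=[
    [0,0,0],
    [0,0,0],
  ],
  fingers=[1,1],
)

```text
time: 15.75
tool_pos: [0.5256, -0.1564, 0.1987]
tool_rot: [0.705, 0.039, 0.707, -0.039]
contact_force: [0.1, 0.3, 0.5]
gripper_width: 1.007
```

Run:
```python
from h import *
s=manip.state();im=vision.grab_frame('wrist');print(s['tool_pos'],s['joint_pos']);np.save('w14.npy',s,allow_pickle=True)
save('w14',im); u,v=w2px(cam('wrist',s),[.524,-.163,.1]).astype(int);print(u,v)
save('w14c',cv2.resize(im[v-40:v+40,u-50:u+50],None,fx=7,fy=7,interpolation=cv2.INTER_CUBIC))
```

```text
[ 0.52557415 -0.15640112  0.19871943] [-4.24404099e-01 -1.06790345e-01  1.82416529e+00 -1.10671955e-03
  1.42630549e+00 -3.14461392e-01]
316 208
```

View pics/w14.png

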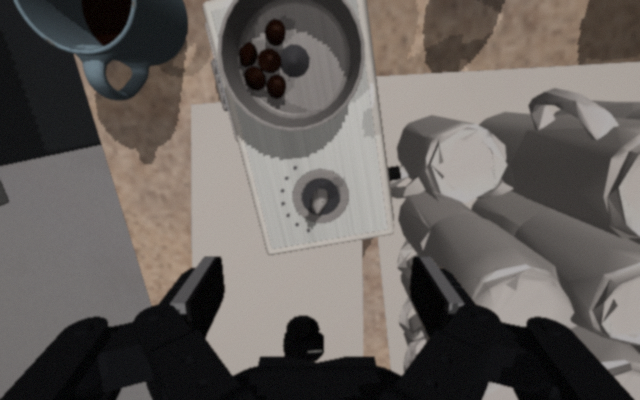

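View pics/w14c.png

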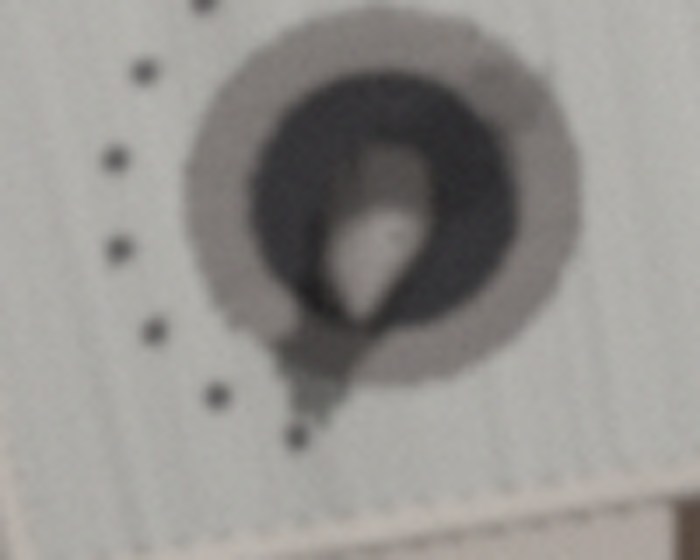

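servo_tool(
  twist=[
    [0,0,0],
    [0,0,0],
    [0,0,0],
    [0,0,0],
    [0,0,0],
  ],
  xyz=[
    [-0.5,-3.5,-1],
    [0,-3.5,-2],
    [0,-0.9,-2.9],
    [0,0,0],
    [0,0,0],
  ],
  fingers=[1,1,1,1,1],
)

```text
time: 16.42
tool_pos: [0.5208, -0.2358, 0.1401]
tool_rot: [0.705, 0.039, 0.707, -0.039]
contact_force: [-0.2, -0.3, 0.6]
gripper_width: 1.004
```

Run:
```python
from h import *
s=manip.state();im=vision.grab_frame('wrist');print(s['tool_pos'],s['joint_pos']);np.save('w15.npy',s,allow_pickle=True)
save('w15',im); u,v=w2px(cam('wrist',s),[.524,-.163,.1]).astype(int);print(u,v)
save('w15c',cv2.resize(im[v-40:v+40,u-50:u+50],None,fx=7,fy=7,interpolation=cv2.INTER_CUBIC))
```

```text
[ 0.52075847 -0.23577563  0.14014965] [-5.54562854e-01  1.30728009e-03  1.82148916e+00 -1.56367247e-03
  1.32046597e+00 -4.43971444e-01]
309 106
```

View pics/w15.png

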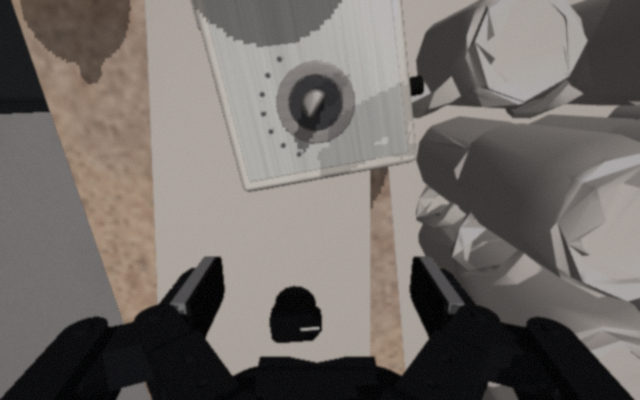

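View pics/w15c.png

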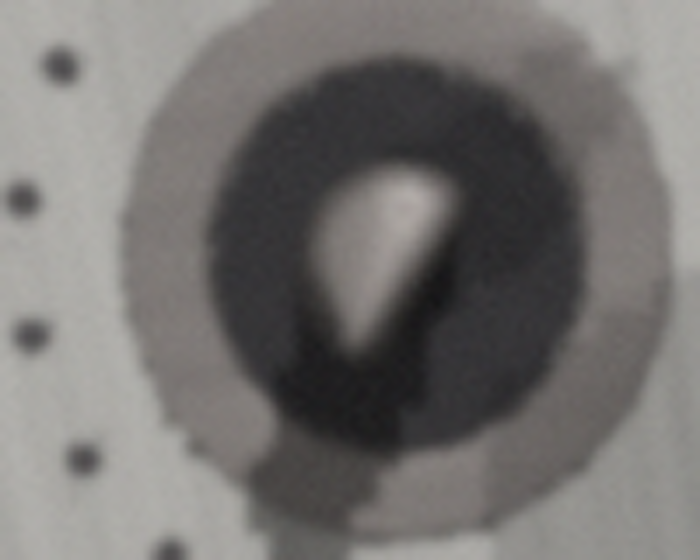

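Run:
```python
from h import *
s=np.load('w15.npy',allow_pickle=True).item();C=cam('wrist',s)
def f(u,v,z): return px2w(C,(u+.5)/7-.5+259,(v+.5)/7-.5+66,z)
for z in (.1,.097):
  a=f(455,185,z);b=f(355,350,z);d=a-b;n=np.array([d[1],-d[0]])/np.hypot(*d[:2]);az=np.arctan2(n[1],n[0])
  print(z,a,b,np.linalg.norm(d),'az',az,'centre',(a+b)[:2]/2-.003*n)
print('ring@.07',f(397,255,.07),f(397,268,.07),f(397,255,.072))
```

```text
0.1 [ 0.53264058 -0.15651856  0.1       ] [ 0.52350627 -0.16794531  0.1       ] 0.014628953392555549 az -0.6743628411023921 centre [ 0.52573011 -0.16035874]
0.097 [ 0.53269972 -0.15646969  0.097     ] [ 0.52341552 -0.16808394  0.097     ] 0.014869002796356988 az -0.6743628411023936 centre [ 0.52571431 -0.16040361]
ring@.07 [ 0.52736987 -0.16144834  0.07      ] [ 0.52724351 -0.1625734   0.07      ] [ 0.52738553 -0.16143     0.072     ]
```

servo_tool(
  twist=[
    [0,0,0],
    [0,0,0],
    [0,0,0],
    [0,0,0],
    [0,0,0],
    [0,0,0],
  ],
  xyz=[
    [-0.5,-4,1],
    [-1,-5,0],
    [-1,-5,-1],
    [-0.6,-2.5,-1],
    [0,0,0],
    [0,0,0],
  ],
  fingers=[1,1,1,1,1,1],
)

```text
time: 17.23
tool_pos: [0.4896, -0.4002, 0.1294]
tool_rot: [0.705, 0.039, 0.707, -0.039]
contact_force: [-0.6, 0.7, -0.2]
gripper_width: 1.004
```

Run:
```python
from h import *
s=manip.state();im=vision.grab_frame('wrist');print(s['tool_pos'],s['joint_pos']);np.save('w16.npy',s,allow_pickle=True)
save('w16',im); u,v=w2px(cam('wrist',s),[.484,-.356,.04]).astype(int);print(u,v)
save('w16c',cv2.resize(im[v-40:v+40,u-50:u+50],None,fx=7,fy=7,interpolation=cv2.INTER_CUBIC))
# subpixel flat edge in w15
s=np.load('w15.npy',allow_pickle=True).item();C=cam('wrist',s)
g=cv2.GaussianBlur(cv2.imread('pics/w15.png',0).astype(np.float32),(0,0),.7)
a=np.array([324,92.4]);b=np.array([309.7,116.]);d=(a-b)/np.linalg.norm(a-b);n=np.array([-d[1],d[0]])
pts=[]
for t in np.linspace(.2,.8,15):
    c=b+(a-b)*t;k=np.arange(-5,5.01,.25);q=c+k[:,None]*n
    pr=cv2.remap(g,q[:,0].astype(np.float32)[None],q[:,1].astype(np.float32)[None],cv2.INTER_LINEAR)[0]
    gr=np.abs(np.gradient(pr));w=gr**2;pts.append(c+n*(w@k/w.sum()))
pts=np.array(pts);W=np.array([px2w(C,*p,.099)[:2] for p in pts]);vx,vy,x0,y0=cv2.fitLine(W.astype(np.float32),cv2.DIST_HUBER,0,.01,.01).ravel()
print('flat dir',np.arctan2(vy,vx),'normal az',np.arctan2(-vx,vy) if vx>0 else np.arctan2(vx,-vy), x0,y0,'rms',np.std((W-[x0,y0])@[-vy,vx]))
```

```text
[ 0.48963075 -0.40022181  0.12941854] [-0.80211485  0.15187103  1.68122411 -0.00173697  1.31084927 -0.69133299]
303 147
flat dir 0.9011699 normal az -0.6696265 0.52849865 -0.16249041 rms 4.806949281953901e-05
```

View pics/w16.png

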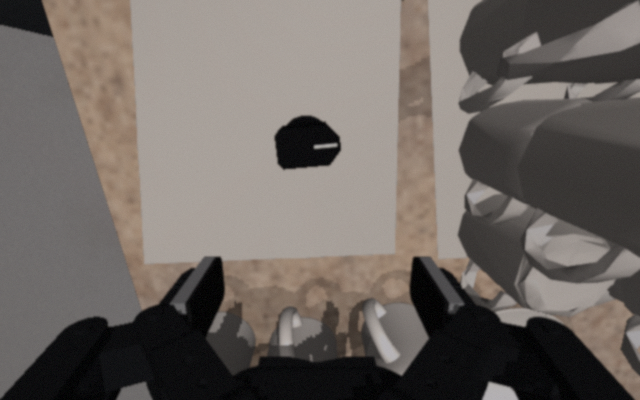

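View pics/w16c.png

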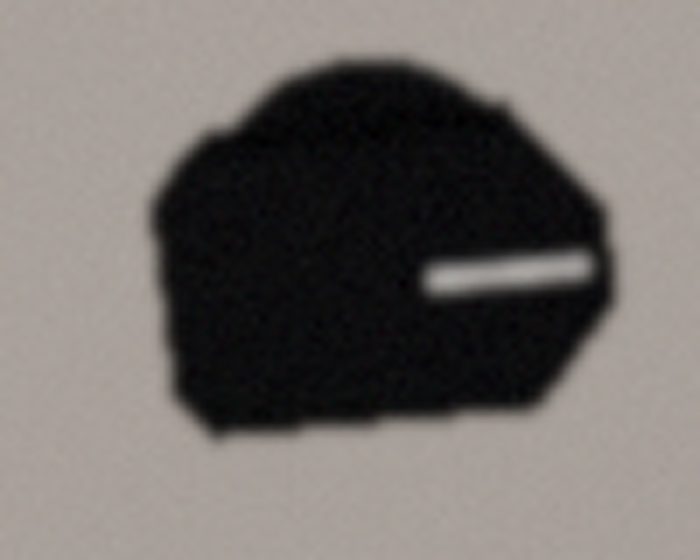

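Run:
```python
from h import *
from scipy.optimize import least_squares
s=np.load('w16.npy',allow_pickle=True).item();C=cam('wrist',s)
def f(u,v,z): return px2w(C,(u+.5)/7-.5+253,(v+.5)/7-.5+107,z)
a=f(430,280,.04);b=f(592,263,.04);d=b-a;print('line az',np.arctan2(d[1],d[0]),a,b,np.linalg.norm(d))
c=f(220,430,.04);e=f(535,405,.04);d2=e-c;print('edge az',np.arctan2(d2[1],d2[0]),c,e,np.linalg.norm(d2))
P=np.array([f(u,v,.006)[:2] for u,v in [(245,122),(290,82),(335,62),(375,57),(415,60),(460,78),(500,103)]])
r=least_squares(lambda q:np.hypot(*(P-q).T)-.0215,[.484,-.356]);print('foot',r.x,r.fun*1000)
az=np.arctan2(d[1]+d2[1],d[0]+d2[0]);n=np.array([-np.sin(az),np.cos(az)]);X=np.array([np.cos(az),np.sin(az)])
for nm,p in dict(line=(a+b)/2,edge=(c+e)/2,noseTip=f(612,285,.04),back1=f(155,210,.04),back2=f(175,390,.04),upR=f(505,105,.04),foot=r.x).items(): print(nm,np.round([(p[:2]-r.x)@X*1000,(p[:2]-r.x)@n*1000],1))
print(az)
```

```text
line az -0.00598820735571425 [ 0.49167895 -0.35650618  0.04      ] [ 0.50844627 -0.35660659  0.04      ] 0.016767625316417525
edge az -0.0296488469085236 [ 0.46792481 -0.36971723  0.04      ] [ 0.50114933 -0.37070259  0.04      ] 0.03323912604327886
foot [ 0.48561029 -0.35670619] [-0.21347552  0.01017405  0.17016875  0.09229294  0.11405086 -0.20307807
 -0.067284  ]
line [14.4  0.5]
edge [ -0.8 -13.5]
noseTip [24.7 -1.8]
back1 [-21.3   9.9]
back2 [-21.6  -8.7]
upR [15.2 17.2]
foot [0. 0.]
-0.021715425458020285
```

servo_tool(
  twist=[
    [0,0,0.167],
    [0,0,0.167],
    [0,0,0.167],
    [0,0,0.167],
    [0,0,0.167],
    [0,0,0.167],
    [0,0,0.167],
    [0,0,0.167],
  ],
  xyz=[
    [-0.1,1,0],
    [-0.1,1,0],
    [-0.1,1,0],
    [-0.1,1,0],
    [0,0.3,0],
    [0,0,-1],
    [0,0,-2],
    [0,0,-1],
  ],
  fingers=[1,1,1,1,1,1,1,1],
)

```text
time: 18.27
tool_pos: [0.4854, -0.3566, 0.0885]
tool_rot: [0.576, -0.409, 0.578, 0.408]
contact_force: [-0.5, 0.3, 1.2]
gripper_width: 1.001
```

servo_tool(
  twist=[
    [0,0,0.167],
    [0,0,0.165],
    [0,0,0],
    [0,0,0],
  ],
  xyz=[
    [0,0,0],
    [0,0,0],
    [0,0,0],
    [0,0,0],
  ],
  fingers=[1,1,1,1],
)

```text
time: 18.77
tool_pos: [0.4855, -0.3578, 0.0895]
tool_rot: [0.503, -0.497, 0.505, 0.495]
contact_force: [0.1, 0.4, 0.4]
gripper_width: 0.997
```

Run:
```python
from h import *
s=manip.state();im=vision.grab_frame('wrist');print(s['tool_pos'],s['joint_pos']);np.save('w17.npy',s,allow_pickle=True)
save('w17',im);need([.4856,-.3568,.012],np.pi/2-.015)
print(w2px(cam('wrist',s),[.4856,-.3568,.04]))
```

```text
[ 0.48549121 -0.35777078  0.08952337] [-7.57498816e-01  1.26447185e-01  1.78132943e+00 -2.11279486e-03
  1.23083101e+00 -2.31216955e+00]
d cm [ 0.02  0.11 -7.74] rotvec [0.0034 0.0007 0.0002]
[317.82962572 223.58920594]
```

View pics/w17.png

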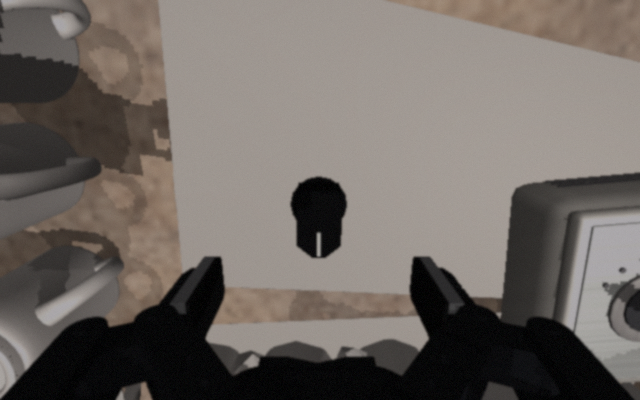

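servo_tool(
  twist=[
    [0,0,0],
    [0,0,0],
    [0,0,0],
    [0,0,0],
    [0,0,0],
  ],
  xyz=[
    [0,0.1,-2],
    [0,0,-2.5],
    [0,0,-2.2],
    [0,0,-1],
    [0,0,0],
  ],
  fingers=[1,1,0.8,0.6,0.5],
)

```text
time: 19.45
tool_pos: [0.4843, -0.3567, 0.0106]
tool_rot: [0.503, -0.496, 0.504, 0.496]
contact_force: [0.2, 0.1, 0.6]
gripper_width: 0.498
```

servo_tool(
  twist=[
    [0,0,0],
    [0,0,0],
    [0,0,0],
    [0,0,0],
  ],
  xyz=[
    [0,0,0],
    [0,0,0],
    [0,0,0],
    [0,0,0],
  ],
  fingers=[0.2,0,0,0],
)

```text
time: 19.95
tool_pos: [0.4854, -0.3577, 0.0128]
tool_rot: [0.503, -0.498, 0.504, 0.495]
contact_force: [0.5, 0.4, 1.9]
gripper_width: 0.339
```

Run:
```python
from h import *
s=manip.state();im=vision.grab_frame('wrist');print(s['tool_pos'],s['contact_force'],s['gripper_width'],s['joint_pos'])
save('w18',im)
```

```text
[ 0.48540232 -0.35770256  0.01277467] [0.46318988 0.44839415 1.94973326] 0.33887152975094725 [-0.75747113  0.22870586  1.81106382 -0.00234978  1.09830105 -2.31300506]
```

View pics/w18.png

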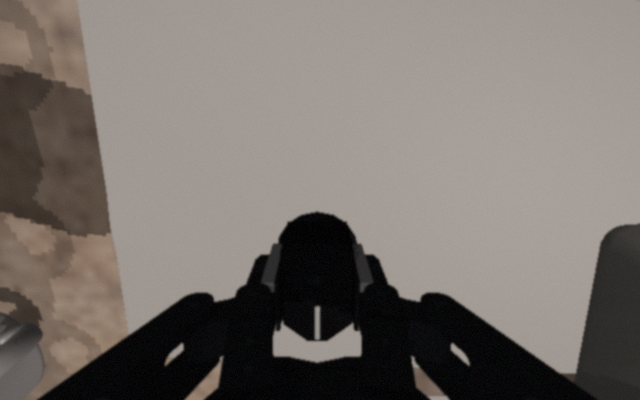

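Run:
```python
from h import *
s=manip.state();C=cam('wrist',s);p,M=tool(s)
for u,v,z in [(317,212,.006),(317,212,.001)]:
    q=px2w(C,u,v,z);print(q, (q-p)@M)
q=px2w(C,317,339,.04);print('nose',q,(q-p)@M)
```

```text
[ 0.46225952 -0.35684823  0.006     ] [0.00675058 0.02320832 0.000544  ]
[ 0.46405885 -0.35688533  0.001     ] [0.01175272 0.02141459 0.00055188]
nose [ 0.50903388 -0.3574348   0.04      ] [-0.02719394 -0.02360995  0.00048776]
```

servo_tool(
  twist=[
    [0,0,0],
    [0,0,0],
    [0,0,0],
    [0,0,-0.164],
    [0,0,-0.164],
    [0,0,-0.164],
    [0,0,-0.163],
    [0,0,0],
  ],
  xyz=[
    [0,0,2.5],
    [0,0,4],
    [0,0,4.5],
    [1.5,3.5,4],
    [1.5,4.5,2.7],
    [1.5,4.5,0],
    [1.5,4,0],
    [0.5,1.3,0],
  ],
  fingers=[0,0,0,0,0,0,0,0],
)

```text
time: 21.0
tool_pos: [0.5504, -0.1773, 0.1889]
tool_rot: [0.635, -0.31, 0.637, 0.309]
contact_force: [0.7, -0.9, -0.5]
gripper_width: 0.341
```

servo_tool(
  twist=[
    [0,0,0],
    [0,0,0],
  ],
  xyz=[
    [0,0,0],
    [0,0,0],
  ],
  fingers=[0,0],
)

```text
time: 21.25
tool_pos: [0.5497, -0.1805, 0.1889]
tool_rot: [0.635, -0.309, 0.638, 0.307]
contact_force: [0.2, -0.2, -0.9]
gripper_width: 0.341
```

Run:
```python
from h import *
s=manip.state();im=vision.grab_frame('wrist');print(s['tool_pos'],s['contact_force'],s['gripper_width'],s['joint_pos']);np.save('w19.npy',s,allow_pickle=True)
save('w19',im);u,v=w2px(cam('wrist',s),[.526,-.161,.1]).astype(int);print(u,v)
save('w19c',cv2.resize(im[v-40:v+40,u-50:u+50],None,fx=7,fy=7,interpolation=cv2.INTER_CUBIC))
need([.5267,-.1614,.13],np.pi/2-.67)
```

```text
[ 0.54969655 -0.18047471  0.18888655] [ 0.22484411 -0.21960487 -0.87402673] 0.3409785138668975 [-0.44400413 -0.02666653  1.76465883 -0.00380471  1.40423762 -1.34467296]
317 164
d cm [-2.3   1.92 -5.89] rotvec [ 0.003  -0.0021  0.0001]
```

View pics/w19.png

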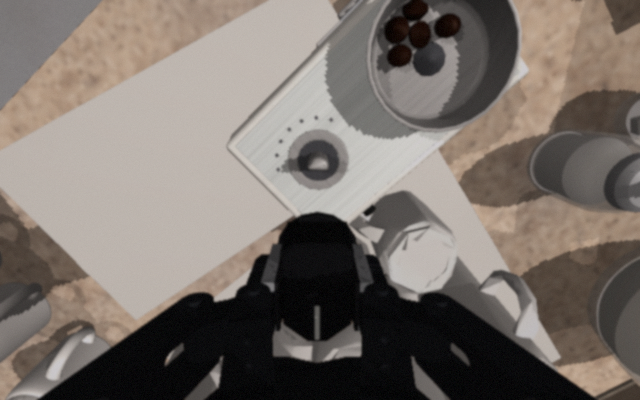

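View pics/w19c.png

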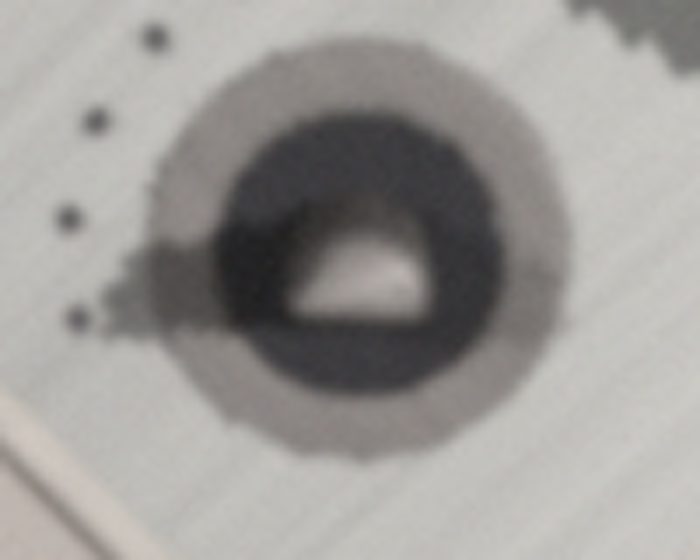

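Run:
```python
from h import *
s=np.load('w19.npy',allow_pickle=True).item();C=cam('wrist',s);p,M=tool(s)
def f(u,v,z): return px2w(C,(u+.5)/7-.5+267,(v+.5)/7-.5+124,z)
a=f(287,319,.1);b=f(432,317.5,.1);d=b-a;n=-np.array([-d[1],d[0]])/np.hypot(*d[:2]);print(a,b,np.linalg.norm(d),'az',np.arctan2(n[1],n[0]),'c',(a+b)[:2]/2-.003*n)
print('ring',f(361,253,.07),f(361,248,.07))
print('nose az',np.arctan2(-M[1,1],-M[0,1]))
```

```text
[ 0.52385547 -0.16895803  0.1       ] [ 0.53318258 -0.1569042   0.1       ] 0.015241054105701158 az -0.6585525478611085 c [ 0.52614639 -0.1610952 ]
ring [ 0.52752531 -0.16190944  0.07      ] [ 0.5270596  -0.16154163  0.07      ]
nose az -0.669495106103862
```

servo_tool(
  twist=[
    [0.003,-0.002,0],
    [0,0,0],
    [0,0,0],
    [0,0,0],
    [0,0,0],
  ],
  xyz=[
    [-1.2,1,-1.5],
    [-1.1,0.9,-2.5],
    [0,0,-2.9],
    [0,0,0],
    [0,0,0],
  ],
  fingers=[0,0,0,0,0],
)

```text
time: 21.92
tool_pos: [0.5276, -0.1614, 0.1213]
tool_rot: [0.637, -0.308, 0.636, 0.307]
contact_force: [0.6, 1.0, 0.3]
gripper_width: 0.337
```

Run:
```python
from h import *
s=manip.state();im=vision.grab_frame('wrist');print(s['tool_pos'],s['contact_force'])
need([.5266,-.1615,.105],np.pi/2-.667)
save('w20',im)
```

```text
[ 0.52759982 -0.16138066  0.12126229] [0.58035943 0.982898   0.32013292]
d cm [-0.14 -0.01 -1.68] rotvec [0.0009 0.0026 0.0029]
```

View pics/w20.png

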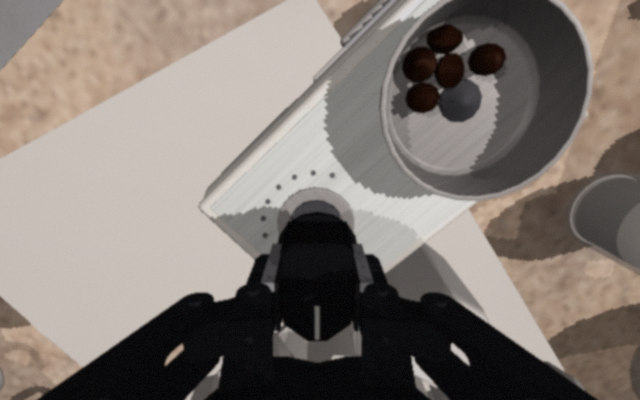

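servo_tool(
  twist=[
    [0,0,0.003],
    [0,0,0],
    [0,0,0],
    [0,0,0],
    [0,0,0],
  ],
  xyz=[
    [-0.06,0,-0.6],
    [0,0,-0.5],
    [0,0,-0.4],
    [0,0,0],
    [0,0,0],
  ],
  fingers=[0,0,0,0,0],
)

```text
time: 22.6
tool_pos: [0.5273, -0.1611, 0.106]
tool_rot: [0.637, -0.31, 0.635, 0.308]
contact_force: [3.1, -2.5, 2.5]
gripper_width: 0.341
```

servo_tool(
  twist=[
    [0,0,0],
    [0,0,0],
    [0,0,0],
    [0,0,0],
  ],
  xyz=[
    [0.05,-0.04,0],
    [0,0,-0.4],
    [0,0,-0.4],
    [0,0,0],
  ],
  fingers=[0,0,0,0],
)

```text
time: 23.1
tool_pos: [0.5276, -0.1613, 0.0971]
tool_rot: [0.637, -0.31, 0.635, 0.308]
contact_force: [4.0, -3.7, 2.6]
gripper_width: 0.339
```

servo_tool(
  twist=[
    [0,0,0],
    [0,0,0],
    [0,0,0],
    [0,0,0],
  ],
  xyz=[
    [0.08,-0.07,0],
    [0,0,-0.3],
    [0,0,0],
    [0,0,0],
  ],
  fingers=[0,0,0,0],
)

```text
time: 23.6
tool_pos: [0.5277, -0.1615, 0.094]
tool_rot: [0.636, -0.309, 0.636, 0.309]
contact_force: [3.2, -3.1, 0.8]
gripper_width: 0.341
```

Run:
```python
from h import *
s=manip.state();print(s['tool_pos'],s['contact_force'],s['ft_torque'])
im=vision.grab_frame('wrist');save('w21',im)
t=vision.grab_frame('scene')
save('s21',cv2.resize(t[180:270,300:420],None,fx=6.5,fy=6.5,interpolation=cv2.INTER_CUBIC))
```

```text
[ 0.52774132 -0.16146821  0.09402119] [ 3.16779803 -3.09869117  0.76503336] [-0.54387528 -0.4980896   0.02532588]
```

View pics/s21.png

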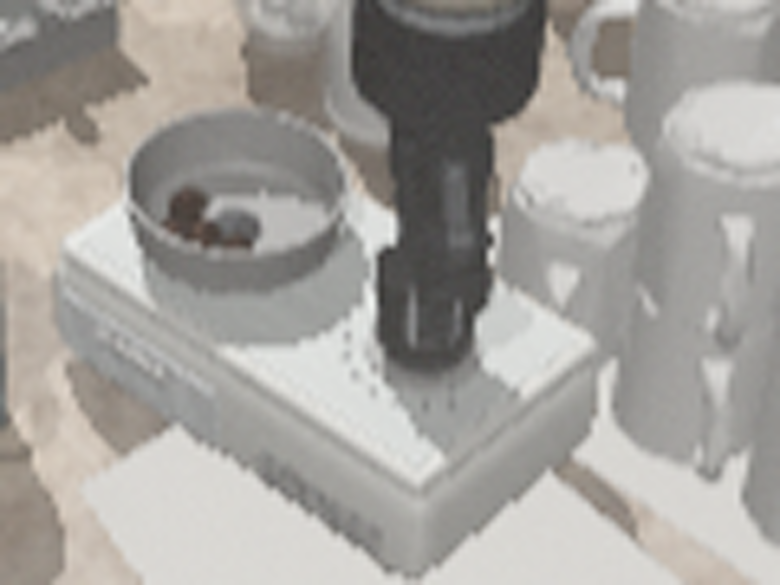

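View pics/w21.png

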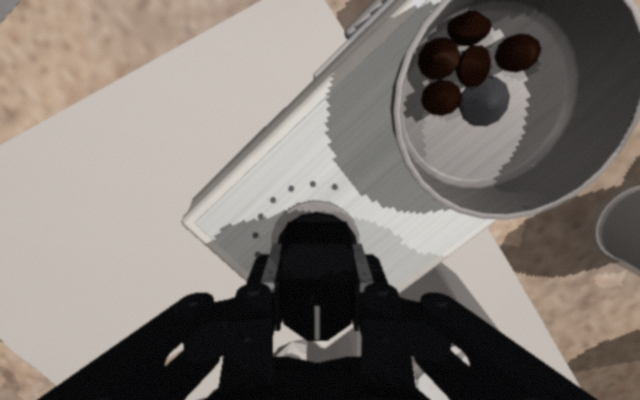

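servo_tool(
  twist=[
    [0,0,0],
    [0,0,0],
    [0,0,0],
    [0,0,0],
    [0,0,0],
  ],
  xyz=[
    [0.08,-0.06,0],
    [0,0,-0.2],
    [0,0,-0.3],
    [0,0,0],
    [0,0,0],
  ],
  fingers=[0,0,0,0,0],
)

```text
time: 24.32
tool_pos: [0.5281, -0.1617, 0.0889]
tool_rot: [0.636, -0.308, 0.636, 0.31]
contact_force: [-2.2, 0.6, 4.7]
gripper_width: 0.345
```

servo_tool(
  twist=[
    [0,0,0],
    [0,0,0],
    [0,0,0],
    [0,0,0],
  ],
  xyz=[
    [0,0,-0.2],
    [0,0,-0.2],
    [0,0,0],
    [0,0,0],
  ],
  fingers=[0,0,0,0],
)

```text
time: 24.82
tool_pos: [0.5288, -0.162, 0.0862]
tool_rot: [0.636, -0.309, 0.636, 0.309]
contact_force: [-4.0, 3.0, 8.7]
gripper_width: 0.338
```

servo_tool(
  twist=[
    [0,0,0],
    [0,0,0],
    [0,0,0],
    [0,0,0],
  ],
  xyz=[
    [-0.08,0.06,0],
    [0,0,-0.2],
    [0,0,0],
    [0,0,0],
  ],
  fingers=[0,0,0,0],
)

```text
time: 25.32
tool_pos: [0.5288, -0.162, 0.0861]
tool_rot: [0.636, -0.31, 0.635, 0.309]
contact_force: [-6.4, 2.0, 16.1]
gripper_width: 0.339
```

Run:
```python
from h import *
s=manip.state();print(s['tool_pos'],s['contact_force'],s['ft_torque'])
im=vision.grab_frame('wrist');save('w22',im);C=cam('wrist',s)
t=vision.grab_frame('scene')
save('s22',cv2.resize(t[180:270,300:420],None,fx=6.5,fy=6.5,interpolation=cv2.INTER_CUBIC))
t=vision.grab_frame('top')
save('t22',cv2.resize(t[160:280,240:400],None,fx=5,fy=5,interpolation=cv2.INTER_CUBIC))
```

```text
[ 0.52884318 -0.16202684  0.08613605] [-6.4082932   2.02862074 16.06463994] [0.33973647 1.10246869 0.01027981]
```

View pics/s22.png

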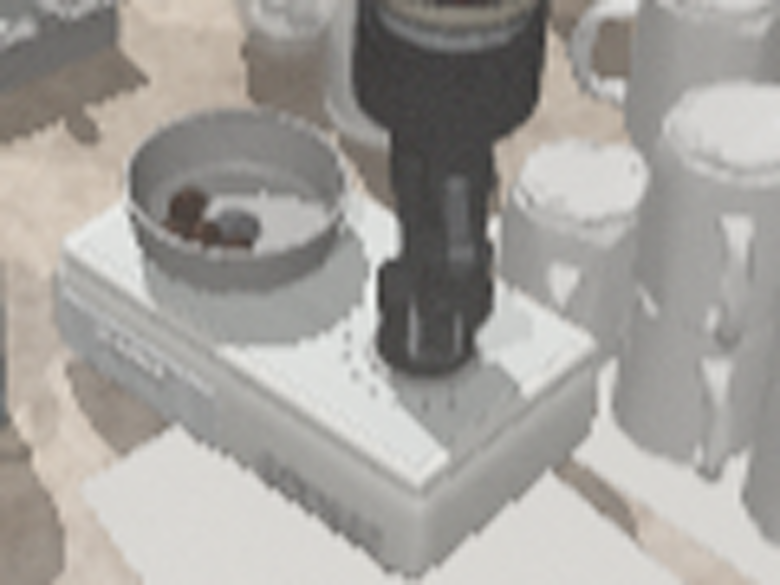

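View pics/w22.png

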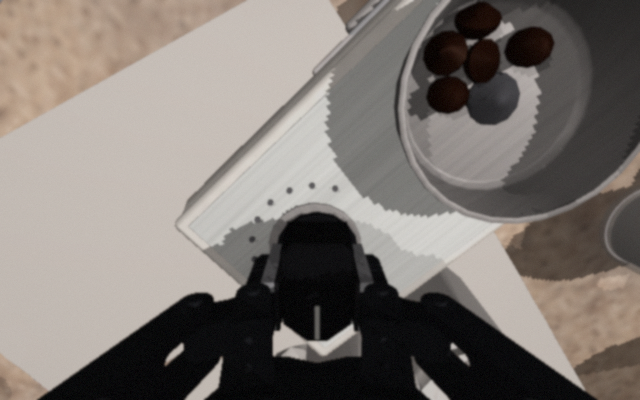

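View pics/t22.png

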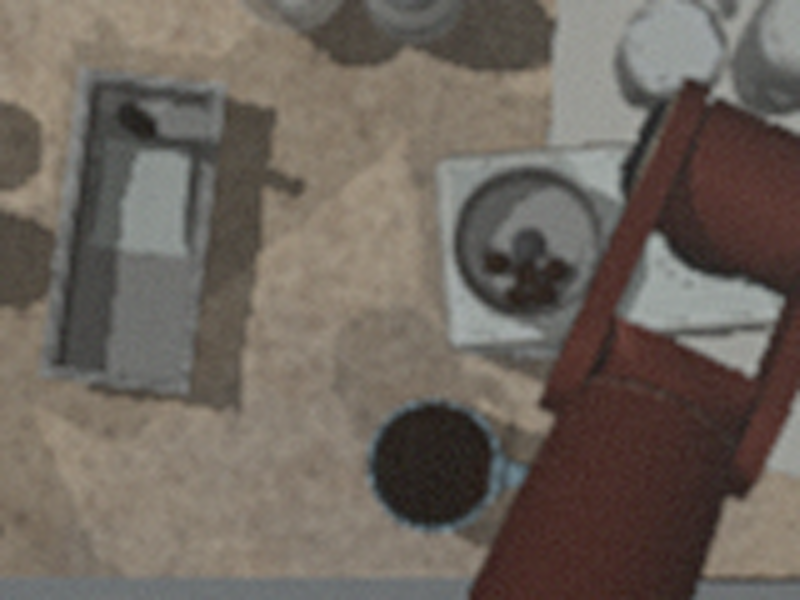

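servo_tool(
  twist=[
    [0,0,0],
    [0,0,0],
    [0,0,0],
  ],
  xyz=[
    [0,0,0.2],
    [0,0,0.2],
    [0,0,0],
  ],
  fingers=[0,0,0],
)

```text
time: 25.85
tool_pos: [0.5286, -0.1619, 0.0877]
tool_rot: [0.637, -0.31, 0.635, 0.308]
contact_force: [1.8, -1.3, 3.5]
gripper_width: 0.342
```

Run:
```python
from h import *
s=manip.state();print(s['tool_pos'],s['contact_force'],s['ft_torque']);p,M=tool(s);print(M.round(4))
```

```text
[ 0.52856956 -0.1618803   0.0876582 ] [ 1.80787204 -1.26005006  3.51601953] [-0.2119718  -0.19299517  0.01556389]
[[ 2.500e-03 -7.862e-01  6.180e-01]
 [-7.000e-04  6.180e-01  7.862e-01]
 [-1.000e+00 -2.400e-03  1.000e-03]]
```

servo_tool(
  twist=[
    [0,0,0],
    [0,0,0],
    [0,0,0],
  ],
  xyz=[
    [0,0,0.2],
    [0,0,0],
    [0,0,0],
  ],
  fingers=[0,0,0],
)

```text
time: 26.22
tool_pos: [0.5279, -0.1616, 0.0891]
tool_rot: [0.636, -0.309, 0.636, 0.309]
contact_force: [2.0, -0.7, 3.5]
gripper_width: 0.338
```

servo_tool(
  twist=[
    [0,0,0],
    [0,0,0],
    [0,0,0],
  ],
  xyz=[
    [0,0,0.2],
    [0,0,0],
    [0,0,0],
  ],
  fingers=[0,0,0],
)

```text
time: 26.6
tool_pos: [0.5278, -0.1615, 0.091]
tool_rot: [0.636, -0.309, 0.636, 0.309]
contact_force: [2.8, -2.3, 1.8]
gripper_width: 0.337
```

servo_tool(
  twist=[
    [0,0,0],
    [0,0,0],
    [0,0,0],
  ],
  xyz=[
    [0,0,0.2],
    [0,0,0],
    [0,0,0],
  ],
  fingers=[0,0,0],
)

```text
time: 26.98
tool_pos: [0.5277, -0.1615, 0.093]
tool_rot: [0.636, -0.309, 0.636, 0.309]
contact_force: [3.3, -1.6, -0.2]
gripper_width: 0.343
```

```bash
python3 - <<'E'
from h import *
def ray(C,u,v):
    a=px2w(C,u,v,0);b=px2w(C,u,v,.3);return a,(b-a)/np.linalg.norm(b-a)
T=cam('top');S=cam('scene')
def tri(t,s):
    a,d=ray(T,*t);b,e=ray(S,*s);A=np.c_[d,-e];x=np.linalg.lstsq(A,b-a,rcond=None)[0];return a+d*x[0],b+e*x[1]
print(tri((373.6,170),(389,208.5)))
s=np.load('w15.npy',allow_pickle=True).item();C=cam('wrist',s)
f=lambda u,v,z:px2w(C,(u+.5)/7-.5+259,(v+.5)/7-.5+66,z)
for a,b in [((210,255),(585,255)),((123,260),(672,260))]: print(np.linalg.norm(f(*a,.07)-f(*b,.07))/2)
s=manip.state();print(s['contact_force'],s['ft_torque'],s['tool_pos'])
E
python3 - <<'E'
import cv2
im=cv2.imread('pics/s22.png');im=im[100:450,300:700];cv2.imwrite('pics/s22c.png',cv2.resize(im,None,fx=1.9,fy=1.7,interpolation=cv2.INTER_CUBIC))
E
```

```text
(array([ 0.64242066, -0.14045777,  0.0878846 ]), array([ 0.64471156, -0.14268336,  0.08838369]))
0.01702862460114637
0.024945810756704653
[ 3.30376022 -1.58540639 -0.24500316] [-0.37988308 -0.51713348  0.05504858] [ 0.52771382 -0.16152576  0.09299   ]
```

View pics/s22c.png

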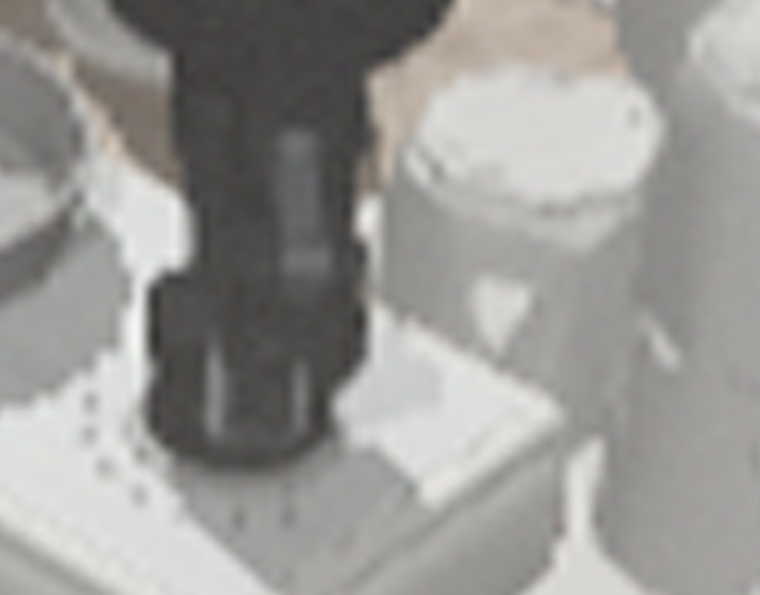

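servo_tool(
  twist=[
    [0,0,0],
    [0,0,0],
    [0,0,0],
  ],
  xyz=[
    [0.05,-0.03,0],
    [0,0,-0.3],
    [0,0,0],
  ],
  fingers=[0,0,0],
)

```text
time: 27.35
tool_pos: [0.5279, -0.1616, 0.0898]
tool_rot: [0.636, -0.309, 0.636, 0.309]
contact_force: [-0.7, -1.1, 3.1]
gripper_width: 0.341
```

servo_tool(
  twist=[
    [0,0,0],
    [0,0,0],
    [0,0,0],
  ],
  xyz=[
    [0,0,-0.2],
    [0,0,0],
    [0,0,0],
  ],
  fingers=[0,0,0],
)

```text
time: 27.72
tool_pos: [0.5279, -0.1616, 0.0881]
tool_rot: [0.636, -0.309, 0.636, 0.309]
contact_force: [-1.9, -0.5, 4.1]
gripper_width: 0.345
```

servo_tool(
  twist=[
    [0,0,0],
    [0,0,0],
    [0,0,0],
  ],
  xyz=[
    [0,0,-0.2],
    [0,0,0],
    [0,0,0],
  ],
  fingers=[0,0,0],
)

```text
time: 28.1
tool_pos: [0.5281, -0.1617, 0.0862]
tool_rot: [0.636, -0.309, 0.636, 0.309]
contact_force: [-2.3, 0.7, 6.0]
gripper_width: 0.342
```

servo_tool(
  twist=[
    [0,0,0],
    [0,0,0],
    [0,0,0],
  ],
  xyz=[
    [-0.03,0,-0.1],
    [0,0,0],
    [0,0,0],
  ],
  fingers=[0,0,0],
)

```text
time: 28.48
tool_pos: [0.5281, -0.1617, 0.0862]
tool_rot: [0.636, -0.309, 0.636, 0.309]
contact_force: [-3.3, 0.6, 9.8]
gripper_width: 0.34
```

servo_tool(
  twist=[
    [0,0,0],
    [0,0,0],
    [0,0,0],
  ],
  xyz=[
    [0,0,-0.1],
    [0,0,0],
    [0,0,0],
  ],
  fingers=[0,0,0],
)

```text
time: 28.85
tool_pos: [0.5283, -0.1618, 0.0861]
tool_rot: [0.636, -0.309, 0.636, 0.309]
contact_force: [-5.3, 2.4, 14.1]
gripper_width: 0.342
```

servo_tool(
  twist=[
    [0,0,0],
    [0,0,0],
    [0,0,0],
    [0,0,0],
  ],
  xyz=[
    [0,0,0.1],
    [0,0,0],
    [0,0,0],
    [0,0,0],
  ],
  fingers=[0,0,0,0],
)

```text
time: 29.35
tool_pos: [0.5283, -0.1618, 0.0862]
tool_rot: [0.636, -0.309, 0.636, 0.309]
contact_force: [-3.4, 1.5, 8.4]
gripper_width: 0.34
```

Run:
```python
from h import *
s=manip.state();print(s['time'],s['tool_pos'],s['contact_force'],s['ft_torque'],s['gripper_width']);p,M=tool(s);print('nose az',np.arctan2(-M[1,1],-M[0,1]))
im=vision.grab_frame('wrist');save('w23',im)
t=vision.grab_frame('scene');save('s23',cv2.resize(t[120:280,200:430],None,fx=3.4,fy=3.4,interpolation=cv2.INTER_CUBIC))
# predicted shaft pressed geometry: project ring of foot at underside heights, compare
S=cam('scene')
```

```text
29.35 [ 0.52828663 -0.16178217  0.08618541] [-3.41227651  1.45221446  8.38300026] [ 1.88695042e-01  5.95699248e-01 -2.05874255e-04] 0.34025798679625857
nose az -0.6661471943276625
```

View pics/s23.png

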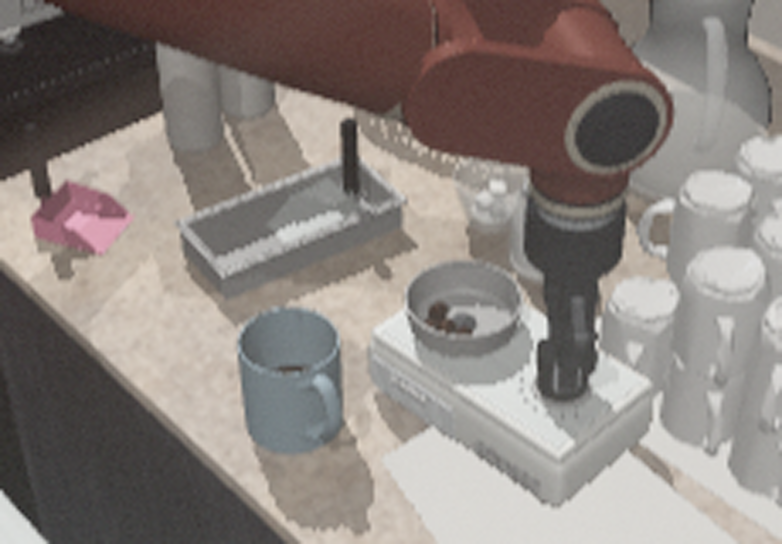

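```bash
python3 -c "
from plant import job
print(job.job_done())"
```

```text
the job is handed in; nothing more can be done
None
```

I handed the job in at about 29 s with the knob gripped and pressed down on the mill.

- **Chocolate:** I scooped all five drops, and all five lie in the mill's bowl in the last pictures. The fingers never came near them.
- **Scoop:** it stands upright and released in the tray, and the pink look-alike was not touched.
- **Knob:** I turned its nose to about -0.67 rad. The two close measurements of the shaft's flat gave -0.66 and -0.67 rad. It slid fully on without jamming.
- **Press:** the upward force rose from about 3 to 6 N like a spring, then a hard stop came with the TCP at z = 0.086 m. It was held there with about 8 N upward at hand-in.
- **Bystanders:** the mug and sugar bowl look unmoved in the pictures.

**Disagreement in the checks:** from the tool height I work out about 6.5 mm of press at that stop, but the description puts the spring's stop at 10 mm. Either way it is above the 4 mm needed, though my figure is just under the 7 mm called a sure press. I found no cause for the early stop. A sideways force of about 4 N also remained on the knob.

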